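Put the chocolatier's hand tools away in the catch-locked drawer

ROBOT

A 6-joint arm with a two-finger parallel gripper is mounted at the origin on a cart in front of the work surface, level with it; the furniture and walls round the work are solid. World frame = base frame: x ahead of the robot, y to its left, z up, the work surface at z = 0. Lengths are in m, angles in rad, forces in N, time in s.
With the tool pointing down it reaches from about 0.275 to 0.725 m from the base axis. Payload 15.9 kg.
Tool frame: the origin (TCP) lies at the very end of the fingers, on their centre line; the grasp point (between the pads) lies 19 mm behind it; z points along the fingers, y is the direction in which the jaws open and shut (so a half turn about z gives the same grasp; the last joint's range is limited). The gripper opens to 85 mm and grips with 20 to 120 N. Pads are 22 mm wide; open, the fingers measure 114 mm over their backs; the gripper's body (76 mm by 85 mm) begins 54 mm behind the grasp point. The pads swing forward as they close: fully open they stand 13 mm farther back than shut.
Start: joints at [-1.275, 0.213, -0.034, 1.323, 0, 1.571], TCP at [0.146, -0.478, 0.231] pointing down, gripper open.
Joint ranges: [-2.98, 2.98], [-0.74, 1.72], [-1.14, 1.35], [-2.1, 2.04], [-1.57, 1.44], [-3.14, 3.14]. Speed limits (rad/s): [1.89, 1.89, 2.39, 2.57, 3.14, 3.14].

INTERFACE

Orientations are given as a 3x3 rotation matrix whose columns are the frame's x, y, z axes.
In Python, from bench import env gives the robot as it stands.
- The arm moves only by the tool step_arm, never from a script. Its argument "increments" is one flat list of numbers, 7 for each row, row after row: the turn, a rotation vector about the tool's x, y, z in degrees, then the shift along the tool's x, y, z in mm, then the finger opening in mm, from 0 to 85.4. A call has 1 to 12 rows; each row shifts and turns the commanded pose from where the row before left it, along the tool's axes as they then stand; what a row does not reach is not made up. A row lasts 1/8 s, in which the tool goes at most 62.5 mm and 10.7 degrees, less where a joint would pass 70% of its speed; a pose out of reach is approached as far as the arm can. A call with a gripper value outside its range is refused whole. The fingers move at their own pace and stop on an object; the grip force is fixed at half the most. Time passes only in rows, so rows that do not move let the fingers close. It gives the time, the measured TCP pose, the force and the opening at its end, in the units of the state.
- env.get_state(): the state, without advancing time (a new reading comes with each control period).
- env.read_camera(name): name is "side" or "top"; returns (picture, depth): 384x512x3 uint8, blue, green, red; 384x512 float32, m along the optical axis (not along the pixel's ray), 0 where there is no reading.
- env.camera_info(name): a dict with "fx", "fy", "cx", "cy" (pixels), "D" ([k1, k2, p1, p2, k3] as OpenCV has them; the pictures are not rectified), "extrinsics" (4x4, takes a point from world to camera coordinates). Camera axes: x right, y down, z forward; pixel columns grow to the right and rows downward; lengths in m; the calibration is good to about 2 mm. A picture is of the moment at which its call begins. camera_info takes no time and is no camera call.
- env.close_job(): hands the job in, once; it reports no verdict.
The state is a dict: "time": time; "joint_positions": joint angles; "qvel": joint speeds; "tau": joint torques, N m; "ee_pos": TCP position; "orientation": TCP orientation; "ft_force": force on the tool from outside, world axes, zero at the start; "wrist_torque": the same for the moment, N m; "grip_width": opening from 0.0 (shut) to 1.0 (fully open).
Only numpy, scipy, OpenCV 4.12 (cv2) and the standard library are available. Lean on these libraries where they do the work, as an engineer would, in place of code of your own. Each camera call takes 0.05 s, during which the arm holds its last target.

TASK

Put the chocolatier's tools away for the night: with the wooden dowel from its block, reach through the small hole at the back of the low cabinet's top, push in the spring catch behind the drawer, then pull the drawer fully out. Lay every dipping fork and probe thermometer from the bench flat in the drawer, one to a channel, all with handles towards the robot's side and working ends (prongs, probe) away from the robot, then push the drawer shut until it latches. At the end the dowel stands back in its block, and the other things are left as they are.

Things in the scene. Friction and masses are not known exactly. Their poses are not given: they have to be found in the camera images.
- cabinet: Low white cabinet, fixed to the bench on the left, 225 (its x) x 252 (its y) x 50 mm high plus a 10 mm drawer front, origin at the centre of the underside (without the front). Its drawer front faces its own -x axis, which points to the robot's right (roughly world -y, up to 0.1 rad off); its own -y axis points away from the robot. A wall stands behind the bench at x = 0.71. Its top is 8 mm thick.
- release_hole (a point): Centre of the round release hole, 18 mm wide, at the level of the cabinet's top face (z = 50 mm), near the edge of the top opposite the drawer front; axes as the cabinet's. The catch's flat brass push button (18 mm across) waits 14 mm below the top face; fingers are too thick to go in.
- catch (a joint): Push-in depth of the spring catch, m: 0 up (holding), 0.012 at its lower stop; about 2 N to start and 6 N at the stop. Pushed in about 0.007 it lets the drawer go; it springs back by itself, and a drawer being shut pushes it aside and snaps in behind it.
- drawer (a joint): How far the drawer is out, m: 0 shut and latched, 0.19 fully out (stop); it can be pushed to about -0.005 to make it latch. It slides out along the cabinet's own -x. When released a spring brings it about 0.06 out; the rest is pulled against about 3 N or less, it stays where it is left beyond 0.07, and shutting takes about 7 to 12 N.
- drawer_handle (a point): Middle of the drawer's metal bar handle: a 9 mm round bar along the cabinet's y, 112 mm long, with posts 50 mm either side of this point; it stands 35 mm (bar centre) off the drawer front's face, 30 mm above the bench. Moves with the drawer; axes as the cabinet's.
- channel_0 (a point): Middle of the drawer channel nearest the drawer front, on the drawer floor, 11 mm above the bench; moves with the drawer; axes as the cabinet's. Channels run along the cabinet's y, 226 mm long between the side walls, 48 mm apart; the outer two lie 48 and 38 mm from the front and rear walls, which rise 33 and 26 mm above the floor.
- channel_1 (a point): Middle of the middle channel, likewise. Each channel is 44 mm wide between stubs 4 mm thick and 14 mm high, which stand only 62 to 78 mm either side of its middle; between them the floor is open.
- channel_2 (a point): Middle of the channel nearest the drawer's rear wall, likewise. All channels are clear of the cabinet's top when the drawer is fully out.
- dowel: Plain round wooden dowel, 12 mm thick, 130 mm long, standing upright in its block at the start; origin at the centre of its lower end, z along it.
- dowel_block: Wooden block 46 x 46 x 45 mm, fixed to the bench, with a square hole 18 mm wide and 35 mm deep in its top; origin at the centre of its underside.
- block_hole (a point): Centre of the mouth of the block's hole, 45 mm above the bench.
- fork: Three-prong dipping fork 210 x 17 x 16 mm, lying flat; origin at the middle of its length, on its underside; its x axis points to the prongs. Wooden handle from x = -105 to -10 mm, round, 16 mm thick (grasp at x = -38 mm), thin rod to the prongs. May be absent.
- thermometer_a: Probe thermometer 172 x 26 x 17 mm, lying flat; origin at the middle, on the underside; x points to the probe's tip. Its case, 26 mm wide and 16 mm thick, runs from x = -86 to -11 mm (grasp at x = -38 mm). May be absent.
- fork_mid (a point): Middle of fork's length, on its long axis, 8 mm from its underside. Either way up will do in the drawer.
- thermometer_a_mid (a point): Middle of thermometer_a's length, on its long axis, 8 mm from its underside. Either way up will do in the drawer.
- thermometer_b_mid (a point): Middle of thermometer_b's length, on its long axis, 8 mm from its underside. Either way up will do in the drawer.
- thermometer_b: A second probe thermometer, the same as thermometer_a. May be absent.
- fork_tip (a point): End of the fork's prongs, 105 mm from its origin.
- thermometer_a_tip (a point): End of thermometer_a's probe, 86 mm from its origin.
- thermometer_b_tip (a point): End of thermometer_b's probe, 86 mm from its origin.
- flat_ribbon: Bystander: small ribbon roll lying on the cabinet's top, 83 x 108 x 18 mm, loose.
- round_tin: Bystander: round tin, 70 mm wide, 36 mm high, loose.

How it is judged:
On the way, in this order (a step that is already met when the one before it is completed fails the run):
1. the catch is pushed in by the dowel through the release hole (value of joint catch above 0.005 m and horizontal distance between dowel and release_hole below 0.01 m and z of dowel in the frame of release_hole below -0.012 m), for 0.05 s.
2. the drawer is pulled fully out (at least 180 mm) (value of joint drawer above 0.18 m), for 0.1 s.
3. every tool present lies in a channel of its own in the drawer, working end away from the robot ((x of fork_mid in the frame of channel_0 between -0.018 and 0.018 m or x of fork_mid in the frame of channel_1 between -0.018 and 0.018 m or x of fork_mid in the frame of channel_2 between -0.018 and 0.018 m) and y of fork_mid in the frame of channel_1 between -0.03 and 0.03 m and z of fork_mid in the frame of channel_1 between 0.002 and 0.016 m and y of each of fork_tip, thermometer_a_tip, thermometer_b_tip in the frame of channel_1 below -0.05 m and angle between the x axis of each of fork, thermometer_a, thermometer_b and the y axis of channel_1, either way round below 0.2 rad and linear speed of each of fork, thermometer_a, thermometer_b below 0.03 m/s and (x of thermometer_a_mid in the frame of channel_0 between -0.018 and 0.018 m or x of thermometer_a_mid in the frame of channel_1 between -0.018 and 0.018 m or x of thermometer_a_mid in the frame of channel_2 between -0.018 and 0.018 m) and y of thermometer_a_mid in the frame of channel_1 between -0.03 and 0.03 m and z of thermometer_a_mid in the frame of channel_1 between 0.002 and 0.016 m and (x of thermometer_b_mid in the frame of channel_0 between -0.018 and 0.018 m or x of thermometer_b_mid in the frame of channel_1 between -0.018 and 0.018 m or x of thermometer_b_mid in the frame of channel_2 between -0.018 and 0.018 m) and y of thermometer_b_mid in the frame of channel_1 between -0.03 and 0.03 m and z of thermometer_b_mid in the frame of channel_1 between 0.002 and 0.016 m and horizontal distance between fork_mid and thermometer_a_mid above 0.028 m and horizontal distance between each of fork_mid, thermometer_a_mid and thermometer_b_mid above 0.028 m), for 0.2 s.
At the end, for the whole second after the job is handed in: Drawer latched (within 6 mm of shut); every tool present flat on its floor, at rest, one to a channel (18 mm off centre line, 30 mm lengthwise, 0.2 rad), working end away from the robot; dowel upright (0.35 rad) in its block, at least 25 mm deep, within 8 mm of the hole's centre (all of step 3 and value of joint drawer below 0.006 m and value of joint catch below 0.003 m and horizontal distance between dowel and block_hole below 0.008 m and z of dowel in the frame of block_hole below -0.025 m and angle between dowel's own z axis and vertical below 0.35 rad); the robot touches nothing.
It fails at once if a bystander (ribbon roll, tin) is moved more than 40 mm (distance of any of flat_ribbon, round_tin from where it was at the start of the episode above 0.04 m).
Of fork, thermometer_a, thermometer_b only 2 to 3 are there at a start; the rules pass over those that are not, and their reading is None.
At some moment in a run one of thermometer_a, thermometer_b may be knocked a few centimetres aside while the robot is not near it.
It also fails if it takes over 208 s, if anything falls off the work surface, if the arm or the gripper's body presses on something with over 40 N, if the wrist force passes 120 N, or if a joint passes its speed limit or range.

## Working session

There is one attempt and no reset: what is moved stays moved. The work goes in short steps, Python scripts to look and compute and a tool call to move; the robot and the scene stay as the last step left them, time stands still between calls to the robot, and variables do not carry over. Pictures are saved under pics/ and viewed, and the job is handed in when it is done.

Besides the shell and the picture viewer there is one more tool, called after "Call:" as name(argument=value, ...) on one line, values as JSON. step_arm: Moves the arm, as the interface text tells. Its arguments: {"type":"object","properties":{"increments":{"type":"array","items":{"type":"number"}}},"required":["increments"]}

```bash
ls; mkdir -p pics
python3 - <<'E'
from bench import env
import cv2,numpy as np
s=env.get_state();print(s)
for n in("top","side"):
    p,d=env.read_camera(n);cv2.imwrite(f"pics/{n}0.png",p);np.save(f"pics/{n}0.npy",d)
    i=env.camera_info(n);print(n,i)
E
```

```text
pics
{'time': 0.0, 'joint_positions': array([-1.27496802e+00,  2.13341143e-01, -3.50201490e-02,  1.32350673e+00,
       -1.40154493e-05,  1.57077439e+00]), 'qvel': array([ 0.00081321, -0.0006525 , -0.00088263,  0.00087125,  0.00078515,
       -0.00025125]), 'tau': array([ 3.66969216e-04, -6.86165929e+01,  4.87123346e+01,  1.77156780e-02,
        1.24907806e-04,  1.09098565e-05]), 'ee_pos': array([ 0.14566704, -0.47797051,  0.23083912]), 'orientation': array([[ 9.56554593e-01,  2.91553092e-01, -3.25840865e-04],
       [ 2.91553273e-01, -9.56554048e-01,  1.02105748e-03],
       [-1.39919343e-05, -1.07169719e-03, -9.99999426e-01]]), 'ft_force': array([ 0.92242305, -0.3699111 ,  0.07288244]), 'wrist_torque': array([-0.02786467,  0.04904862,  0.02466955]), 'grip_width': 1.0004092844064156}
top {'fx': 401.28066372768734, 'fy': 401.28066372768734, 'cx': 261.3772109210858, 'cy': 187.28189141555785, 'D': array([-0.00682315,  0.        ,  0.        ,  0.        ,  0.        ]), 'extrinsics': array([[-0.08187527, -0.99662529,  0.00587045,  0.00645277],
       [-0.97661693,  0.07905391, -0.19992464,  0.54095773],
       [ 0.19878587, -0.02210206, -0.97979369,  1.19027206],
       [ 0.        ,  0.        ,  0.        ,  1.        ]])}
side {'fx': 365.0040666170307, 'fy': 365.0040666170307, 'cx': 249.052246578255, 'cy': 190.4051482974113, 'D': array([0.01889896, 0.        , 0.        , 0.        , 0.        ]), 'extrinsics': array([[ 0.99489847, -0.10006064, -0.01284161, -0.53939878],
       [-0.0534089 , -0.41444631, -0.90850523,  0.08083425],
       [ 0.08558345,  0.90455632, -0.41767613,  1.11745076],
       [ 0.        ,  0.        ,  0.        ,  1.        ]])}
```

View pics/top0.png

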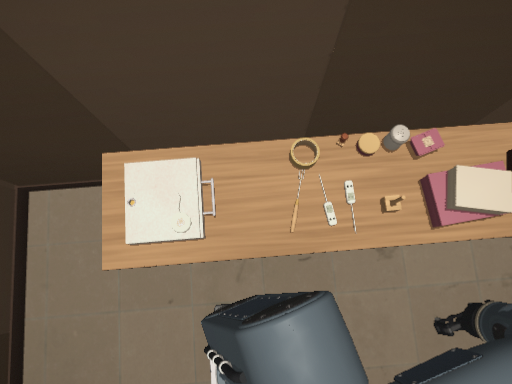

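View pics/side0.png

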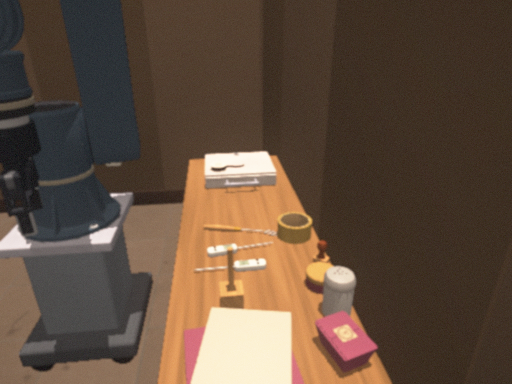

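```bash
cat > h.py <<'E'
import cv2,numpy as np
from bench import env
I={n:env.camera_info(n) for n in("top","side")}
def K(n):
    i=I[n];return np.array([[i["fx"],0,i["cx"]],[0,i["fy"],i["cy"]],[0,0,1]])
def ray(n,uv):
    i=I[n];p=cv2.undistortPoints(np.array([[uv]],float),K(n),np.array(i["D"]))[0,0]
    E=i["extrinsics"];R=E[:3,:3];return -R.T@E[:3,3],R.T@np.array([p[0],p[1],1])
def plane(n,uv,z):
    c,d=ray(n,uv);return c+d*(z-c[2])/d[2]
def proj(n,P):
    E=I[n]["extrinsics"];return cv2.projectPoints(np.array(P,float).reshape(-1,1,3),cv2.Rodrigues(E[:3,:3])[0],E[:3,3],K(n),np.array(I[n]["D"]))[0][:,0]
def tri(uvt,uvs):
    a,d=ray("top",uvt);b,e=ray("side",uvs)
    s=np.linalg.lstsq(np.c_[d,-e],b-a,rcond=None)[0];p=a+d*s[0];q=b+e*s[1];return (p+q)/2,np.linalg.norm(p-q)
def shot(n,tag):
    p,d=env.read_camera(n);cv2.imwrite(f"pics/{tag}.png",p);np.save(f"pics/{tag}.npy",d);return p,d
def crop(tag,x0,y0,x1,y1,k,out):
    p=cv2.imread(f"pics/{tag}.png")[y0:y1,x0:x1];cv2.imwrite(f"pics/{out}.png",cv2.resize(p,None,fx=k,fy=k,interpolation=cv2.INTER_CUBIC))
E
python3 -c "
from h import *
crop('top0',100,130,220,250,5,'c1');crop('top0',280,120,420,240,5,'c2');crop('side0',190,145,290,205,7,'c3');crop('side0',180,210,300,310,6,'c4')"
```

```text
(no output)
```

View pics/c1.png

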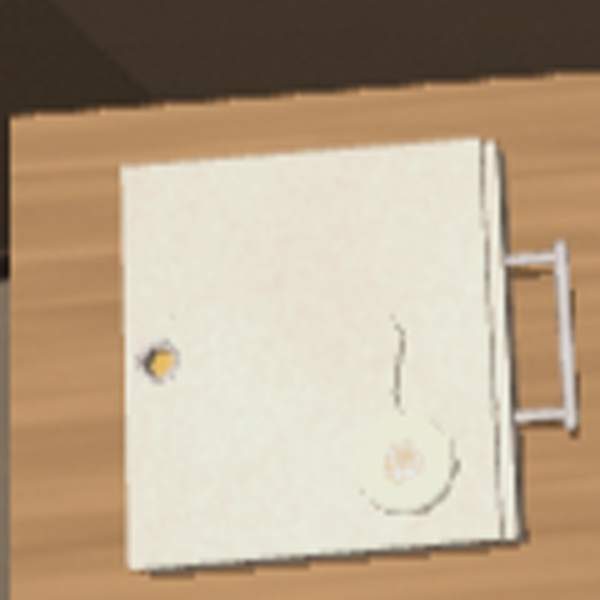

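View pics/c2.png

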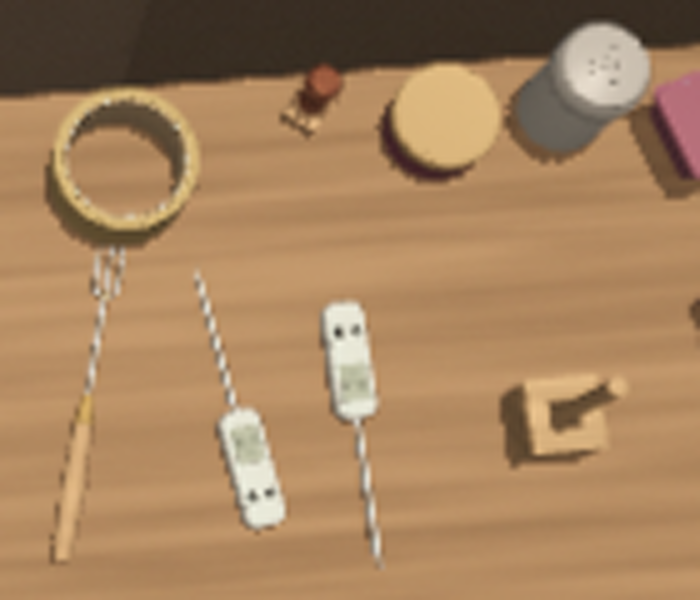

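View pics/c3.png

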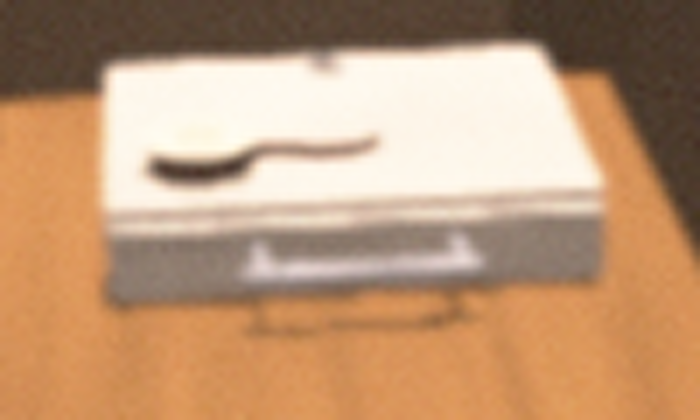

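View pics/c4.png

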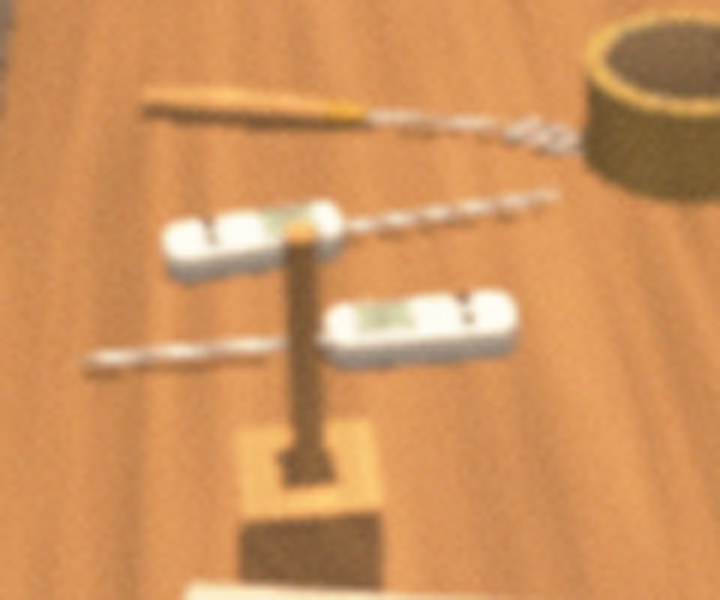

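```bash
python3 - <<'E'
from h import *
np.set_printoptions(precision=4,suppress=True)
def c1(X,Y):return (100+(X+.5)/5-.5,130+(Y+.5)/5-.5)
def c2(X,Y):return (280+(X+.5)/5-.5,120+(Y+.5)/5-.5)
def c3(X,Y):return (190+(X+.5)/7-.5,145+(Y+.5)/7-.5)
def c4(X,Y):return (180+(X+.5)/6-.5,210+(Y+.5)/6-.5)
C=[plane("top",c1(*q),.05)[:2] for q in((122,167),(482,140),(505,540),(132,570))]
print("cab corners",*C)
for a,b in((0,1),(1,2),(2,3),(3,0)): 
    d=C[b]-C[a];print(np.linalg.norm(d),d/np.linalg.norm(d))
print("cab centre",np.mean(C,0))
print("hole",plane("top",c1(158,362),.05))
for q in((561,243),(573,428)): print("handle end",plane("top",c1(*q),.0345))
for q in((250,268),(475,258)): print("handle side",plane("side",c3(*q),.03))
print("hole side",plane("side",c3(322,62),.05))
print("dowel top t",plane("top",c2(618,386),.14)," s",plane("side",c4(300,231),.14), tri(c2(618,386),c4(300,231)))
B=[plane("top",c2(*q),.045)[:2] for q in((524,383),(602,374),(608,447),(530,456))]
print("block t",*B,np.mean(B,0))
B=[plane("side",c4(*q),.045)[:2] for q in((237,427),(376,418),(383,510),(242,518))]
print("block s",*B,np.mean(B,0))
print("fork tail/prong", plane("top",c2(61,560),.008),plane("top",c2(112,250),.006),'side',plane("side",c4(142,97),.008),plane("side",c4(575,145),.006))
print("thA tail/tip", plane("top",c2(266,527),.012),plane("top",c2(197,270),.008),'side',plane("side",c4(163,252),.008),plane("side",c4(555,195),.008))
print("thB tail/tip", plane("top",c2(342,300),.012),plane("top",c2(379,565),.008),'side',plane("side",c4(520,325),.008),plane("side",c4(90,360),.008))
p=cv2.imread("pics/top0.png")
h=cv2.cvtColor(p,cv2.COLOR_BGR2HSV)
m=((h[...,1]<60)&(h[...,2]>150)).astype(np.uint8);m[:150]=0;m[:,:310]=0;m[:,365:]=0;m[240:]=0
n,l,st,ce=cv2.connectedComponentsWithStats(m)
for k in range(1,n):
    if st[k,4]>80:
        ys,xs=np.where(l==k);P=np.array([plane("top",(x,y),.016)[:2] for x,y in zip(xs,ys)])
        r=cv2.minAreaRect(P.astype(np.float32)*1000);print(st[k],P.mean(0),r)
E
python3 -c "
from h import *
crop('top0',120,190,145,215,24,'c5')"
```

```text
cab corners [0.6533 0.3872] [0.6527 0.1604] [0.4002 0.1589] [0.4004 0.3846]
0.22677205936186848 [-0.0028 -1.    ]
0.2524814451055308 [-1.     -0.0058]
0.22570670543614357 [0.001 1.   ]
0.25289696935210415 [1.   0.01]
cab centre [0.5267 0.2728]
hole [0.5268 0.3667 0.05  ]
handle end [0.5857 0.1161 0.0345]
handle end [0.4674 0.1154 0.0345]
handle side [0.473  0.1314 0.03  ]
handle side [0.5849 0.1294 0.03  ]
hole side [0.526  0.3808 0.05  ]
dowel top t [ 0.4615 -0.4404  0.14  ]  s [ 0.4622 -0.4388  0.14  ] (array([ 0.4618, -0.4401,  0.1408]), np.float64(0.0007927949634728476))
block t [ 0.4824 -0.4181] [ 0.4841 -0.4676] [ 0.4381 -0.4644] [ 0.4365 -0.4152] [ 0.4603 -0.4413]
block s [ 0.4383 -0.4143] [ 0.4867 -0.415 ] [ 0.485  -0.4625] [ 0.4388 -0.461 ] [ 0.4622 -0.4382]
fork tail/prong [ 0.3993 -0.1225  0.008 ] [ 0.5975 -0.1753  0.006 ] side [ 0.3991 -0.1173  0.008 ] [ 0.5966 -0.1819  0.006 ]
thA tail/tip [ 0.4091 -0.2531  0.012 ] [ 0.5792 -0.2288  0.008 ] side [ 0.4097 -0.2487  0.008 ] [ 0.5805 -0.2252  0.008 ]
thB tail/tip [ 0.551  -0.3193  0.012 ] [ 0.3798 -0.3222  0.008 ] side [ 0.5517 -0.3172  0.008 ] [ 0.3817 -0.3199  0.008 ]
[344 180  11  26 182] [ 0.5101 -0.3182] ((508.08343505859375, -318.10870361328125), (81.55931091308594, 26.021791458129883), 0.937606930732727)
[324 195  13  31 195] [ 0.4489 -0.2475] ((458.2163391113281, -246.1571807861328), (96.87654113769531, 26.43604850769043), 9.247234344482422)
```

View pics/c5.png

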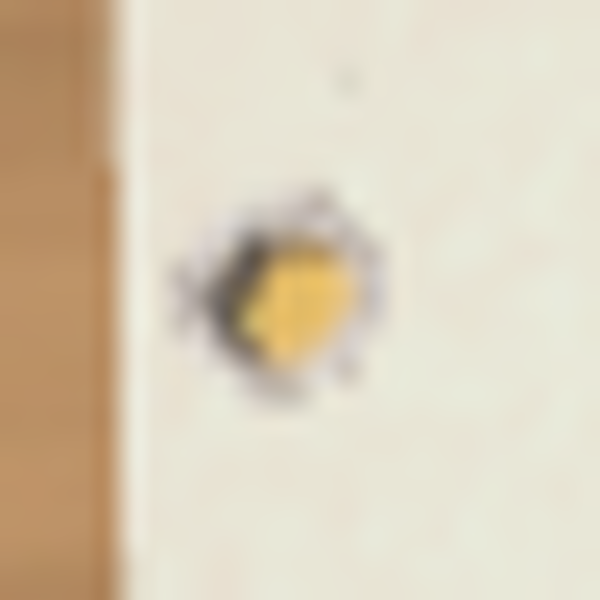

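Run:
```python
from h import *
np.set_printoptions(precision=3,suppress=True)
d=np.load("pics/top0.npy");
def pt(u,v):
    c,r=ray("top",(u,v));return c+r*d[v,u]
for u,v in((430,180),(450,180),(480,190),(480,175),(440,215),(393,210),(369,144),(305,139),(400,133),(427,143),(505,160),(181,222),(160,180),(343,136)): print(u,v,pt(u,v))
```

```text
430 180 [ 0.517 -0.557  0.073]
450 180 [ 0.509 -0.609  0.09 ]
480 190 [ 0.464 -0.668  0.137]
480 175 [ 0.509 -0.679  0.133]
440 215 [ 0.407 -0.568  0.076]
393 210 [ 0.437 -0.439  0.044]
369 144 [ 0.657 -0.395  0.038]
305 139 [ 0.687 -0.19   0.049]
400 133 [ 0.666 -0.476  0.102]
427 143 [ 0.642 -0.578  0.048]
505 160 [ 0.577 -0.847  0.004]
181 222 [0.45  0.213 0.068]
160 180 [0.589 0.276 0.05 ]
343 136 [ 0.684 -0.31   0.059]
```

Call:
step_arm(increments=[0,0,8.5,0,0,-40,45,0,0,8.45,0,0,0,45])

```text
time: 0.35
ee_pos: [0.146, -0.4791, 0.2734]
orientation: [[1.0, -0.005, 0.001], [-0.005, -1.0, -0.003], [0.001, 0.003, -1.0]]
ft_force: [0.5, -0.9, -0.3]
grip_width: 0.608
```

```bash
python3 -c "
from h import *
s=env.get_state();print(s['joint_positions'],s['ee_pos'],s['orientation'])"
```

```text
[-1.27500226e+00  2.09412336e-01  6.69324833e-02  1.42528814e+00
  3.00222701e-05  1.87148292e+00] [ 0.14600883 -0.47910312  0.27340641] [[ 9.99987610e-01 -4.89377488e-03  9.11475165e-04]
 [-4.89112414e-03 -9.99983868e-01 -2.88806104e-03]
 [ 9.25593981e-04  2.88356711e-03 -9.99995414e-01]]
```

Call:
step_arm(increments=[0,0,-10.6,0,0,0,45,0,0,-10.6,0,0,0,45,0,0,-10.6,0,0,0,45,0,0,-10.6,0,0,0,45,0,0,-10.6,0,0,0,45,0,0,-10.6,0,0,0,45,0,0,-10.6,0,0,0,45,0,0,-10.6,0,0,0,45,0,0,-10.6,0,0,0,45,0,0,-10.6,0,0,0,45,0,0,-10.6,0,0,0,45,0,0,-10.6,0,0,0,45])

```text
time: 1.85
ee_pos: [0.1457, -0.4781, 0.271]
orientation: [[-0.609, 0.793, -0.0], [0.793, 0.609, 0.001], [0.001, 0.0, -1.0]]
ft_force: [-0.4, 0.7, -0.5]
grip_width: 0.527
```

Call:
step_arm(increments=[0,0,-10.6,0,0,0,45,0,0,-10.6,0,0,0,45,0,0,-10.6,0,0,0,45,0,0,-10.6,0,0,0,45,0,0,-10.6,0,0,0,45,-0.1,-0.1,0,-50,0,0,45,0,0,0,-50,5,0,45,0,0,0,-50,10,0,45,0,0,0,-50,10,0,45,0,0,0,-50,10,0,45,0,0,0,-50,0,0,45,0,0,0,0,0,0,45])

```text
time: 3.35
ee_pos: [0.4483, -0.4413, 0.27]
orientation: [[-1.0, -0.007, 0.0], [-0.007, 1.0, 0.003], [-0.0, 0.003, -1.0]]
ft_force: [0.3, -0.9, -0.2]
grip_width: 0.527
```

Call:
step_arm(increments=[0,0,0,-12.7,0.5,40,45,0,0,0,0,0,50,45,0,0,0,0,0,50,45,0,0,0,0,0,40,45,0,0,0,0,0,10,45,0,0,0,0,0,0,45])

```text
time: 4.1
ee_pos: [0.4584, -0.4416, 0.0825]
orientation: [[-1.0, -0.003, 0.002], [-0.003, 1.0, 0.002], [-0.002, 0.002, -1.0]]
ft_force: [0.7, -0.2, -0.0]
grip_width: 0.528
```

```bash
python3 -c "
from h import *
shot('side','s1');shot('top','t1');crop('s1',180,130,300,320,4,'c6');crop('t1',330,140,440,240,6,'c7')"
```

```text
(no output)
```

View pics/c6.png

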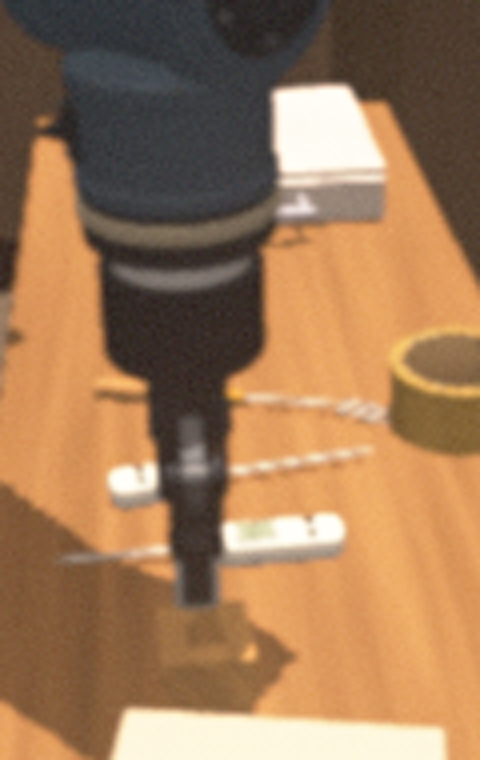

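View pics/c7.png

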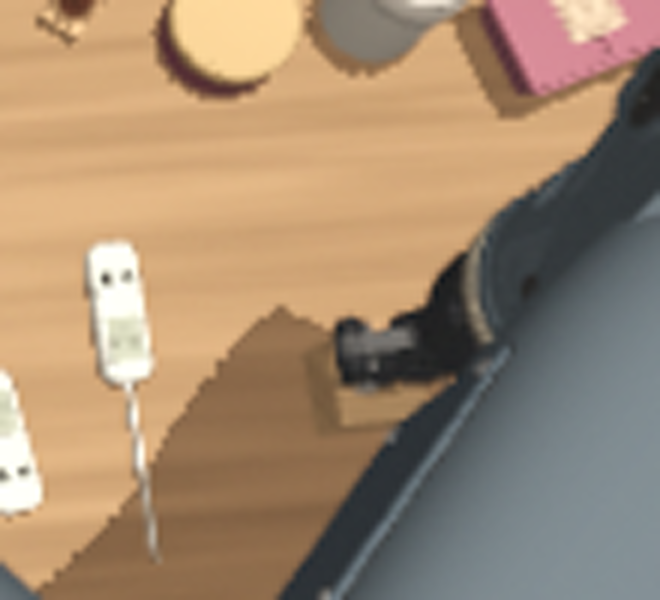

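Call:
step_arm(increments=[0,0,0,-2.6,0.8,2,45,0,0,0,0,0,0,20,0,0,0,0,0,0,0,0,0,0,0,0,0,0,0,0,0,0,0,0,0,0,0,0,0,0,0,0])

```text
time: 4.95
ee_pos: [0.4614, -0.4407, 0.0802]
orientation: [[-1.0, -0.003, 0.002], [-0.003, 1.0, 0.001], [-0.002, 0.001, -1.0]]
ft_force: [0.0, 0.3, 6.2]
grip_width: 0.123
```

Call:
step_arm(increments=[0,0,0,0,0,-15,0,0,0,0,0,0,-30,0,0,0,0,0,0,-40,0,0,0,0,0,0,-50,0,0,0,0,0,0,0,0])

```text
time: 5.58
ee_pos: [0.4622, -0.442, 0.2197]
orientation: [[-1.0, -0.003, 0.007], [-0.003, 1.0, -0.003], [-0.007, -0.003, -1.0]]
ft_force: [0.2, -0.4, -0.5]
grip_width: 0.12
```

```bash
python3 -c "
from h import *
shot('side','s2');crop('s2',180,100,300,320,3,'c8')"
```

```text
(no output)
```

View pics/c8.png

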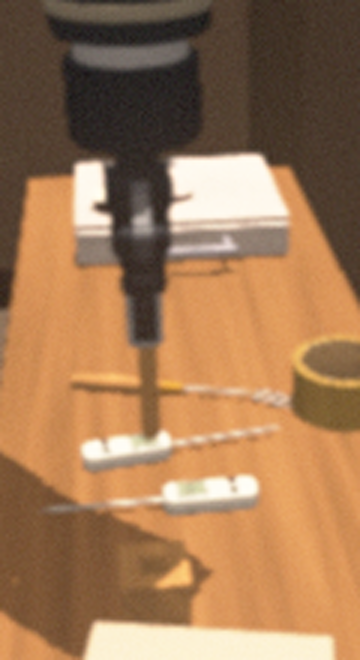

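```bash
python3 -c "
from h import *
x,y,z=env.get_state()['ee_pos']
P=proj('side',[[x,y,z],[x,y,z-.07]]);print(P,(P-[180,100])*3)"
```

```text
[[227.84901387 213.31621459]
 [229.203752   245.71788234]] [[143.5470416  339.94864376]
 [147.61125599 437.15364701]]
```

Call:
step_arm(increments=[0,0,0,0,20,0,0,0,0,0,0,40,0,0,0,0,0,0,60,0,0,0,0,0,0,60,0,0,0,0,0,0,60,0,0,0,0,0,-5,60,0,0,0,0,0,-5,60,0,0,0,0,0,-10,60,0,0,0,0,0,-10,60,0,0,0,0,0,-10,60,0,0,0,0,0,-10,60,0,0,0,0,0,-10,60,0,0])

```text
time: 7.12
ee_pos: [0.5182, 0.2213, 0.2154]
orientation: [[-1.0, -0.004, 0.001], [-0.004, 1.0, 0.001], [-0.001, 0.001, -1.0]]
ft_force: [1.7, -0.2, -0.1]
grip_width: 0.12
```

Call:
step_arm(increments=[0,0,0,-4,60,0,0,0,0,0,0,60,0,0,0,0,0,0,50,0,0,0,0,0,0,30,0,0,0,0,0,0,8,0,0,0,0,0,0,0,0,0])

```text
time: 7.88
ee_pos: [0.5218, 0.427, 0.2158]
orientation: [[-1.0, -0.004, 0.001], [-0.004, 1.0, 0.001], [-0.001, 0.001, -1.0]]
ft_force: [-0.4, -0.8, -0.2]
grip_width: 0.126
```

Call:
step_arm(increments=[0,0,0,-4.8,-40,0,0,0,0,0,0,-20.3,20,0,0,0,0,0,0,40,0,0,0,0,0,0,14,0,0,0,0,0,0,0,0,0,0,0,0,0,0,0])

```text
time: 8.62
ee_pos: [0.5277, 0.3676, 0.1438]
orientation: [[-1.0, -0.003, 0.003], [-0.003, 1.0, 0.003], [-0.003, 0.003, -1.0]]
ft_force: [0.5, -0.7, -0.1]
grip_width: 0.124
```

```bash
python3 -c "
from h import *
shot('side','s3');shot('top','t3');crop('s3',190,100,290,200,6,'c9');crop('t3',100,150,200,250,6,'c10')
x,y,z=env.get_state()['ee_pos'];print(x,y,z)
P=proj('side',[[x,y,z],[x,y,z-.07],[.5268,.3667,.05]]);print((P-[190,100])*6)
P=proj('top',[[x,y,z],[x,y,z-.07],[.5268,.3667,.05]]);print((P-[100,150])*6)"
```

```text
0.5277084473602501 0.3677541794751379 0.1436438900982187
[[273.3635977  190.89761012]
 [276.34357746 293.1254078 ]
 [276.080947   327.29487443]]
[[123.73116863 278.13611352]
 [170.52548492 302.78087253]
 [187.246824   312.06268543]]
```

View pics/c9.png

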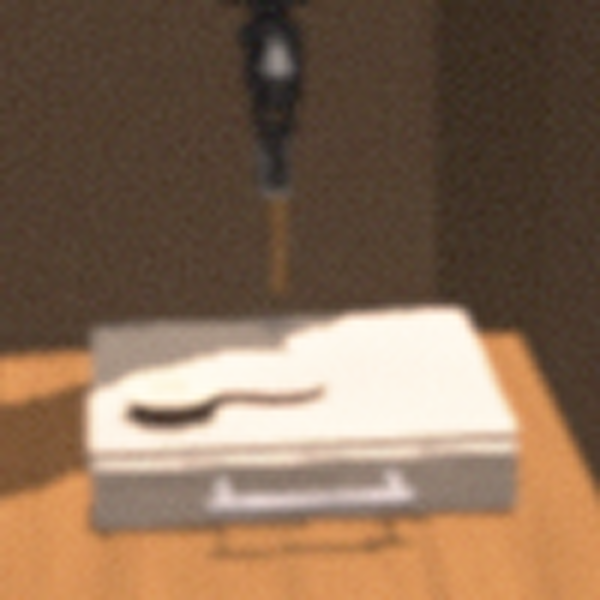

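View pics/c10.png

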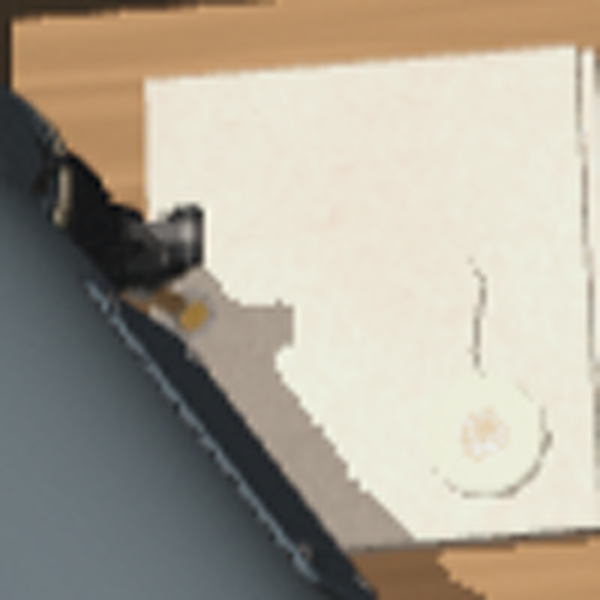

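Call:
step_arm(increments=[0,0,0,1.7,-1.2,5,0,0,0,0,0,0,10,0,0,0,0,0,0,9,0,0,0,0,0,0,5,0,0,0,0,0,0,5,0,0,0,0,0,0,0,0])

```text
time: 9.48
ee_pos: [0.5254, 0.366, 0.108]
orientation: [[-1.0, -0.003, 0.001], [-0.003, 1.0, 0.001], [-0.001, 0.001, -1.0]]
ft_force: [-0.5, -1.4, 0.1]
grip_width: 0.12
```

Call:
step_arm(increments=[0,0,0,-0.7,0,3,0,0,0,0,0,0,3,0,0,0,0,0,0,3,0,0,0,0,0,0,2,0,0,0,0,0,0,0,0])

```text
time: 10.1
ee_pos: [0.5263, 0.3663, 0.0975]
orientation: [[-1.0, -0.003, 0.002], [-0.003, 1.0, 0.002], [-0.002, 0.002, -1.0]]
ft_force: [-0.3, 1.0, 4.1]
grip_width: 0.124
```

Call:
step_arm(increments=[0,0,0,0,0,1.5,0,0,0,0,0,0,1,0,0,0,0,0,0,0,0,0,0,0,0,0,0,0,0,0,0,0,0,0,0])

```text
time: 10.72
ee_pos: [0.5263, 0.3663, 0.095]
orientation: [[-1.0, -0.003, 0.002], [-0.003, 1.0, 0.002], [-0.002, 0.002, -1.0]]
ft_force: [-0.2, 1.5, 5.2]
grip_width: 0.123
```

```bash
python3 -c "
from h import *
shot('top','t4');crop('t4',100,130,300,260,4,'c11')"
```

```text
(no output)
```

View pics/c11.png

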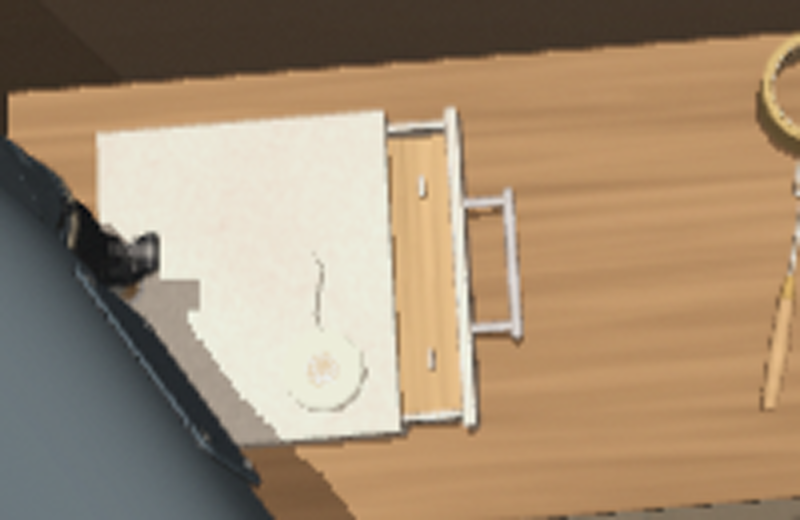

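Call:
step_arm(increments=[0,0,0,0,0,-15,0,0,0,0,0,0,-30,0,0,0,0,0,0,-45,0,0,0,0,0,-30,-30,0,0,0,0,0,-55,0,0,0,0,0,0,-60,0,0,0,0,0,10,-60,0,0,0,0,0,10,-60,0,0,0,0,0,10,-60,0,0,0,0,0,10,-60,0,0,0,0,0,10,-60,0,0,0,0,0,10,-60,0,0])

```text
time: 12.28
ee_pos: [0.4669, -0.1411, 0.2146]
orientation: [[-1.0, -0.003, 0.002], [-0.003, 1.0, 0.001], [-0.002, 0.001, -1.0]]
ft_force: [1.5, -0.1, -0.0]
grip_width: 0.126
```

Call:
step_arm(increments=[0,0,0,5,-60,0,0,0,0,0,0,-60,0,0,0,0,0,0,-60,0,0,0,0,0,0,-60,0,0,0,0,0,0,-40,0,0,0,0,0,0,-20,0,0,0,0,0,0,-2,0,0,0,0,0,0,0,0,0])

```text
time: 13.28
ee_pos: [0.4638, -0.4406, 0.2136]
orientation: [[-1.0, -0.004, 0.002], [-0.004, 1.0, 0.002], [-0.002, 0.002, -1.0]]
ft_force: [-1.0, 0.5, -0.7]
grip_width: 0.122
```

Call:
step_arm(increments=[0,0,0,2.3,0,20,0,0,0,0,0,0,40,0,0,0,0,0,0,25,0,0,0,0,0,0,5,0,0,0,0,0,0,0,0,0,0,0,0,0,0,0])

```text
time: 14.02
ee_pos: [0.4623, -0.4414, 0.1248]
orientation: [[-1.0, -0.004, 0.003], [-0.004, 1.0, 0.0], [-0.003, 0.0, -1.0]]
ft_force: [-0.7, -0.5, 0.2]
grip_width: 0.124
```

```bash
python3 -c "
from h import *
shot('side','s5');crop('s5',190,200,290,320,5,'c12')
s=env.get_state();x,y,z=s['ee_pos'];print(x,y,z,s['ft_force'])
P=proj('side',[[x,y,z-.07],[.4612,-.44,.045]]);print((P-[190,200])*5)"
```

```text
0.46221278683634376 -0.44145168921481215 0.12463267543708341 [ 0.30626151 -0.41037967  0.42812588]
[[205.55743322 423.18310916]
 [203.64404645 440.14235905]]
```

View pics/c12.png

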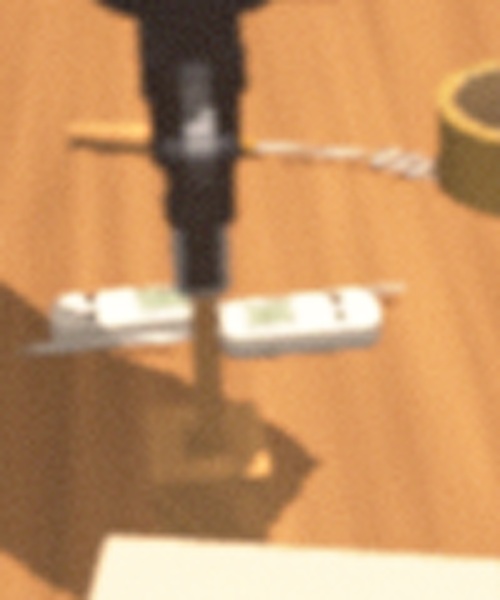

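Call:
step_arm(increments=[0,0,0,0.8,0.5,8,0,0,0,0,0,0,10,0,0,0,0,0,0,10,0,0,0,0,0,0,10,0,0,0,0,0,0,4,0,0,0,0,0,0,0,0])

```text
time: 14.82
ee_pos: [0.4609, -0.4405, 0.0812]
orientation: [[-1.0, -0.003, 0.002], [-0.003, 1.0, 0.002], [-0.002, 0.002, -1.0]]
ft_force: [-0.0, 0.4, -0.6]
grip_width: 0.119
```

Call:
step_arm(increments=[0,0,0,0,0,0,30,0,0,0,0,0,0,40,0,0,0,0,0,0,40,0,0,0,0,0,-20,40,0,0,0,0,0,-40,30,0,0,0,0,0,-50,30,0,0,0,0,60,-30,30,0,0,0,0,60,0,30,0,0,0,0,60,0,30,0,0,0,-10,60,0,30,0,0,0,-10,60,0,30,0,0,0,-10,60,0,30])

```text
time: 16.32
ee_pos: [0.4895, -0.0829, 0.2203]
orientation: [[-1.0, -0.003, 0.003], [-0.003, 1.0, 0.002], [-0.003, 0.002, -1.0]]
ft_force: [0.8, -0.7, -0.4]
grip_width: 0.351
```

```bash
python3 -c "
from h import *
shot('side','s6');shot('top','t6');crop('t6',120,110,440,250,2.4,'c13');crop('s6',150,120,350,320,3,'c14');crop('t6',160,150,240,230,7,'c15')
s=env.get_state();print(s['ee_pos'])"
```

```text
[ 0.48998979 -0.0799721   0.22030878]
```

View pics/c13.png

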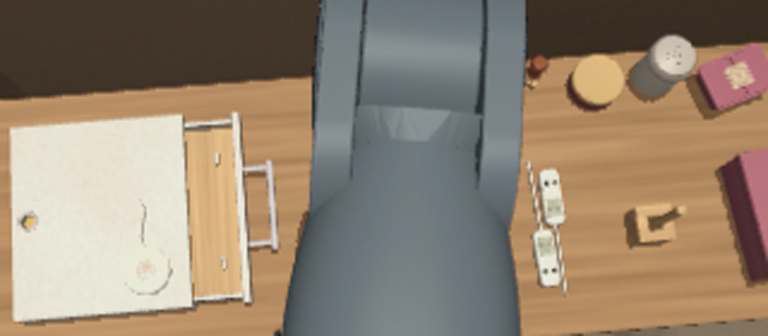

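View pics/c14.png

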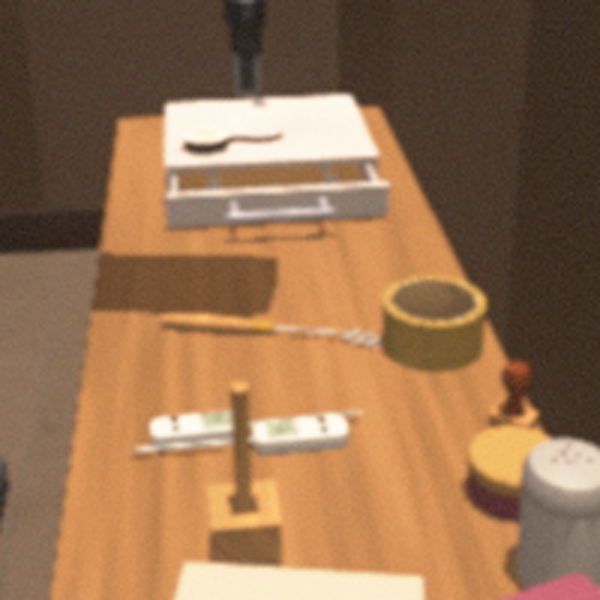

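View pics/c15.png

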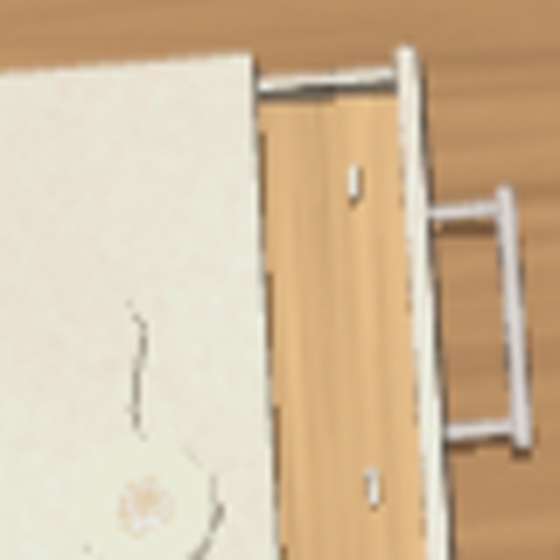

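Run:
```python
from h import *
f=lambda X,Y:(160+(X+.5)/7-.5,150+(Y+.5)/7-.5)
print(plane("top",f(504,190),.03),plane("top",f(521,448),.03))
```

```text
[0.58652327 0.05359027 0.03      ] [0.4680942  0.05395827 0.03      ]
```

Call:
step_arm(increments=[0,0,0,-12,45,0,30,0,0,0,-12,45,0,30,0,0,0,-13,43.5,20,30,0,0,0,0,0,40,30,0,0,0,0,0,50,30,0,0,0,0,0,30,30,0,0,0,0,0,0,30,0,0,0,0,0,0,30])

```text
time: 17.42
ee_pos: [0.5271, 0.0489, 0.0817]
orientation: [[-1.0, -0.003, 0.003], [-0.003, 1.0, 0.002], [-0.003, 0.002, -1.0]]
ft_force: [-0.3, -0.2, 0.6]
grip_width: 0.352
```

Call:
step_arm(increments=[0,0,0,0,5,10,30,0,0,0,0,0,20,30,0,0,0,0,0,20,30,0,0,0,0,0,15,30,0,0,0,0,0,5,30,0,0,0,0,0,0,30])

```text
time: 18.18
ee_pos: [0.5265, 0.0543, 0.0104]
orientation: [[-1.0, -0.003, 0.002], [-0.003, 1.0, 0.002], [-0.002, 0.002, -1.0]]
ft_force: [0.4, -0.4, -0.0]
grip_width: 0.349
```

Call:
step_arm(increments=[0,0,0,0,0,0,10,0,0,0,0,0,0,0,0,0,0,0,0,0,0,0,0,0,0,0,0,0,0,0,0,0,-10,0,0,0,0,0,0,-25,0,0,0,0,0,0,-30,0,0,0,0,0,0,-30,0,0,0,0,0,0,-20,0,0,0,0,0,0,0,0,0])

```text
time: 19.42
ee_pos: [0.5272, -0.0623, 0.0109]
orientation: [[-1.0, -0.002, 0.003], [-0.002, 1.0, 0.001], [-0.003, 0.001, -1.0]]
ft_force: [-2.8, -2.9, 10.4]
grip_width: 0.082
```

Call:
step_arm(increments=[0,0,0,0,-5,0,0,0,0,0,0,-4,0,0,0,0,0,0,-1,0,0,0,0,0,0,0,0,0])

```text
time: 19.92
ee_pos: [0.5273, -0.0708, 0.0109]
orientation: [[-1.0, -0.003, 0.003], [-0.003, 1.0, 0.002], [-0.003, 0.002, -1.0]]
ft_force: [-1.7, 2.1, 10.9]
grip_width: 0.081
```

Call:
step_arm(increments=[0,0,0,0,-2,0,0,0,0,0,0,-1.5,0,0,0,0,0,0,0,0,0])

```text
time: 20.3
ee_pos: [0.5272, -0.072, 0.0108]
orientation: [[-1.0, -0.005, 0.003], [-0.005, 1.0, 0.007], [-0.003, 0.006, -1.0]]
ft_force: [-2.6, 19.6, 11.6]
grip_width: 0.081
```

Call:
step_arm(increments=[0,0,0,0,2.5,0,0,0,0,0,0,0,0,30,0,0,0,0,0,0,30,0,0,0,0,0,-20,30,0,0,0,0,0,-50,30,0,0,0,0,0,-60,45,0,0,0,30,-30,-50,45,0,0,0,30,-60,0,45,0,0,0,30,-60,0,45,0,0,0,20,-60,0,45,0,0,0,20,-60,0,45,0,0,0,20,-60,0,45])

```text
time: 21.8
ee_pos: [0.3827, -0.3929, 0.187]
orientation: [[-1.0, -0.003, 0.002], [-0.003, 1.0, 0.002], [-0.002, 0.002, -1.0]]
ft_force: [2.4, -0.2, 0.7]
grip_width: 0.527
```

Call:
step_arm(increments=[0,0,0,20,-60,0,45,0,0,0,0,0,0,45])

```text
time: 22.05
ee_pos: [0.3622, -0.4535, 0.1859]
orientation: [[-1.0, 0.001, 0.001], [0.001, 1.0, 0.002], [-0.001, 0.002, -1.0]]
ft_force: [0.8, 0.8, 0.2]
grip_width: 0.524
```

```bash
python3 -c "
from h import *
shot('side','s7');shot('top','t7');crop('t7',120,110,440,250,2.4,'c16');crop('s7',150,120,350,320,3,'c17');crop('t7',280,150,380,240,7,'c18');crop('t7',120,150,240,240,6,'c19')
s=env.get_state();print(s['ee_pos'])"
```

```text
[ 0.36382361 -0.45039928  0.18632213]
```

View pics/c18.png

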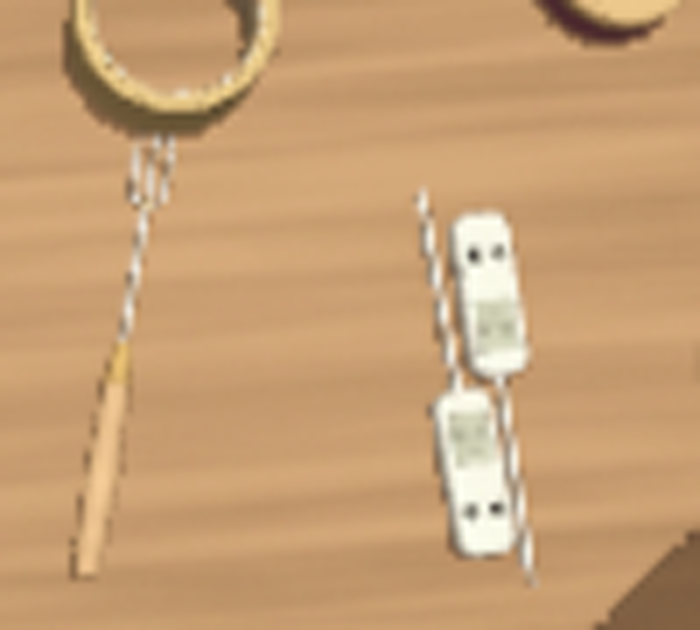

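View pics/c19.png

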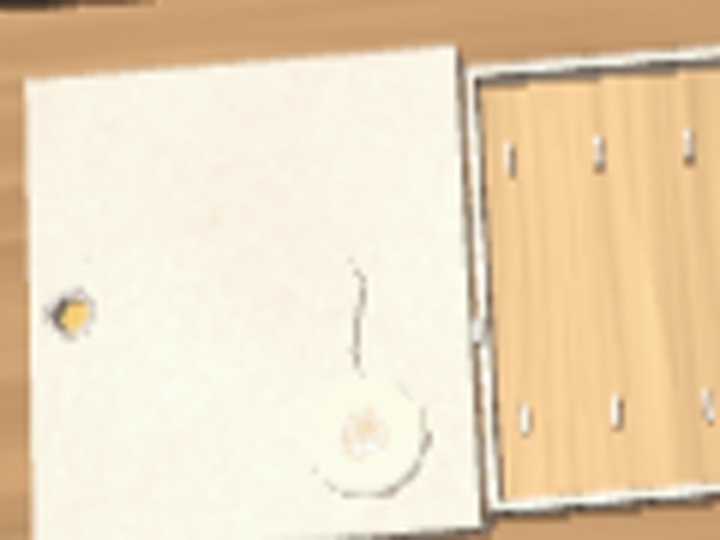

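View pics/c17.png

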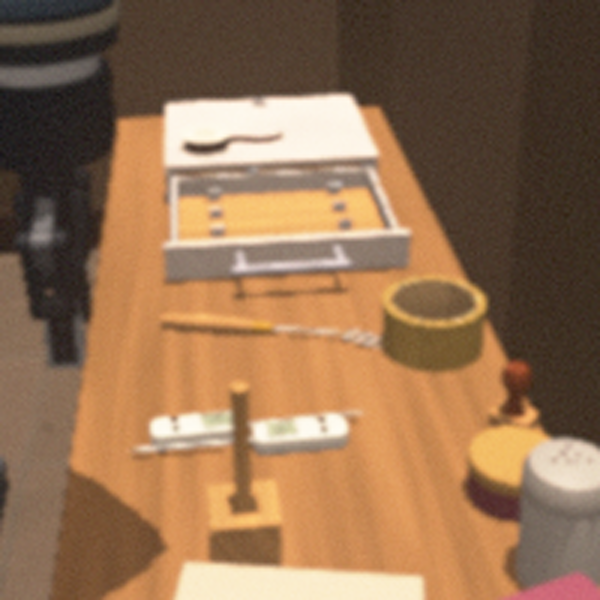

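```bash
python3 -c "
from h import *
crop('t7',190,140,270,240,6,'c20')"
```

```text
(no output)
```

View pics/c20.png

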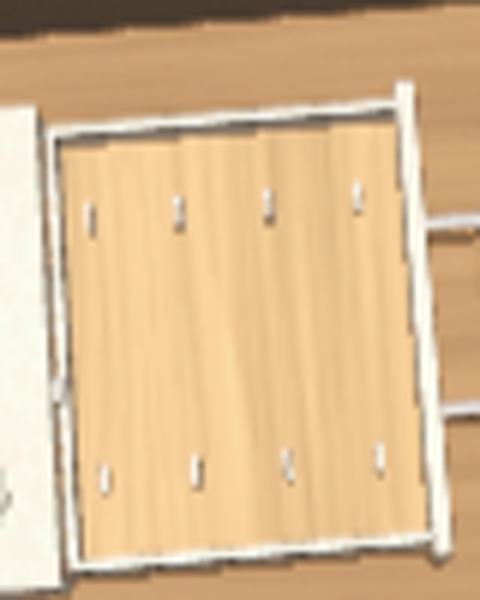

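Run:
```python
from h import *
np.set_printoptions(precision=4,suppress=True)
f=lambda X,Y:(190+(X+.5)/6-.5,140+(Y+.5)/6-.5)
for q in((90,205),(180,198),(268,190),(359,184),(105,467),(197,458),(288,452),(380,446)):print(plane("top",f(*q),.025)[:2])
print("floor corners");
for q in((62,148),(395,123),(83,558),(435,535)):print(plane("top",f(*q),.011)[:2])
print("bar",plane("top",f(425,222),.03),plane("top",f(445,410),.03))
g=lambda X,Y:(280+(X+.5)/7-.5,150+(Y+.5)/7-.5)
for n,q,z in(("A tail",(483,554),.014),("A cf",(462,392),.014),("A tip",(421,190),.008),("B tail",(480,213),.014),("B cf",(500,374),.014),("B tip",(531,583),.008),("F tail",(84,575),.008),("F tip",(152,138),.006),("F ferrule",(122,345),.01)):print(n,plane("top",g(*q),z)[:2])
p=cv2.imread("pics/t7.png");h=cv2.cvtColor(p,cv2.COLOR_BGR2HSV)
m=((h[...,1]<60)&(h[...,2]>150)).astype(np.uint8);m[:150]=0;m[:,:330]=0;m[:,362:]=0;m[240:]=0
m=cv2.morphologyEx(m,cv2.MORPH_OPEN,np.ones((4,4),np.uint8))
n,l,st,ce=cv2.connectedComponentsWithStats(m)
for k in range(1,n):
    ys,xs=np.where(l==k);P=np.array([plane("top",(x,y),.016)[:2] for x,y in zip(xs,ys)])
    print(st[k],P.mean(0),cv2.minAreaRect(P.astype(np.float32)*1000))
```

```text
[0.6044 0.1392]
[0.6043 0.0912]
[0.6049 0.0441]
[ 0.6043 -0.0046]
[0.4635 0.1389]
[0.4644 0.0909]
[0.4637 0.0433]
[ 0.4629 -0.0048]
floor corners
[0.6408 0.1543]
[ 0.6402 -0.0266]
[0.4186 0.1547]
[ 0.4156 -0.0298]
bar [ 0.5796 -0.0379  0.03  ] [ 0.4783 -0.0401  0.03  ]
A tail [ 0.3933 -0.3009]
A cf [ 0.4671 -0.3005]
A tip [ 0.5635 -0.2947]
B tail [ 0.5492 -0.3191]
B cf [ 0.474  -0.3188]
B tip [ 0.379  -0.3222]
F tail [ 0.399  -0.1217]
F tip [ 0.5987 -0.1731]
F ferrule [ 0.5019 -0.149 ]
[345 182  11  23 187] [ 0.5057 -0.3199] ((506.4515075683594, -320.3660583496094), (73.08961486816406, 27.75178337097168), 0.9286273121833801)
[343 206  12  17 155] [ 0.4378 -0.3044] ((439.4414978027344, -306.0044860839844), (34.57910919189453, 50.95930099487305), 85.32760620117188)
[346 224   9   6  49] [ 0.3995 -0.3063] ((399.6656188964844, -305.8504638671875), (25.757892608642578, 15.729731559753418), 85.31867980957031)
```

Call:
step_arm(increments=[0,0,10.6,0,0,0,27,0,0,10.6,0,0,0,27,0,0,10.6,0,0,0,27,0,0,10.6,0,0,0,27,0,0,10.6,0,0,0,27,0,0,10.6,0,0,0,27,0,0,10.6,0,0,0,27,0,0,10.6,0,0,0,27,0,0,10.6,0,0,0,27,0,0,10.6,0,0,0,27,0,0,10.6,0,0,0,27,0,0,10.6,0,0,0,27])

```text
time: 23.65
ee_pos: [0.365, -0.4488, 0.187]
orientation: [[0.605, 0.796, 0.002], [0.796, -0.605, 0.002], [0.003, 0.0, -1.0]]
ft_force: [-0.1, -0.5, 0.3]
grip_width: 0.315
```

Call:
step_arm(increments=[0,0,10.6,0,0,0,27,0,0,10.6,0,0,0,27,0,0,10.6,0,0,0,27,0,0,10.6,0,0,0,27,0,0,10.5,0,0,0,27,0,0,0,33,-30,40,27,0,0,0,33,-30,50,27,0,0,0,0,0,30,27,0,0,0,0,0,0,27])

```text
time: 24.78
ee_pos: [0.4277, -0.3894, 0.0688]
orientation: [[1.0, 0.004, -0.001], [0.004, -1.0, 0.004], [-0.001, -0.004, -1.0]]
ft_force: [-0.5, 0.7, 1.0]
grip_width: 0.32
```

Call:
step_arm(increments=[0,0,0,0,0,30,27,0,0,0,0,0,25,27,0,0,0,0,0,9,27,0,0,0,0,0,0,27])

```text
time: 25.28
ee_pos: [0.4285, -0.392, 0.0073]
orientation: [[1.0, 0.002, 0.002], [0.002, -1.0, 0.001], [0.002, -0.001, -1.0]]
ft_force: [0.6, -0.4, 0.1]
grip_width: 0.316
```

Call:
step_arm(increments=[0,0,0,0,0,4,27,0,0,0,0,0,0,27])

```text
time: 25.52
ee_pos: [0.4293, -0.3928, 0.0042]
orientation: [[1.0, 0.002, 0.004], [0.002, -1.0, -0.0], [0.004, 0.0, -1.0]]
ft_force: [-1.8, 1.9, 11.1]
grip_width: 0.319
```

Call:
step_arm(increments=[0,0,-0.9,0,0,-40,33,0,0,0,36,-36,-20,33,0,0,0,37,-37,0,33,0,0,0,0,0,0,33,0,0,0,0,0,0,33])

```text
time: 26.15
ee_pos: [0.5, -0.3178, 0.0632]
orientation: [[1.0, 0.018, 0.002], [0.018, -1.0, 0.001], [0.002, -0.001, -1.0]]
ft_force: [-0.6, -0.2, 0.2]
grip_width: 0.384
```

Call:
step_arm(increments=[0,0,0,2,2.2,20,33,0,0,0,0,0,20,33,0,0,0,0,0,8,33,0,0,0,0,0,0,33])

```text
time: 26.65
ee_pos: [0.5014, -0.3201, 0.0145]
orientation: [[1.0, 0.017, 0.001], [0.017, -1.0, 0.002], [0.001, -0.002, -1.0]]
ft_force: [-0.1, -0.1, -0.0]
grip_width: 0.387
```

Call:
step_arm(increments=[0,0,0,0,0,0,22,0,0,0,0,0,0,15,0,0,0,0,0,0,15,0,0,0,0,0,0,15])

```text
time: 27.15
ee_pos: [0.5031, -0.3214, 0.0166]
orientation: [[1.0, 0.017, 0.004], [0.017, -1.0, -0.002], [0.004, 0.002, -1.0]]
ft_force: [-1.4, -5.4, 11.7]
grip_width: 0.176
```

```bash
python3 -c "
from h import *
shot('side','s8');crop('s8',190,200,310,300,6,'c21')"
```

```text
(no output)
```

View pics/c21.png

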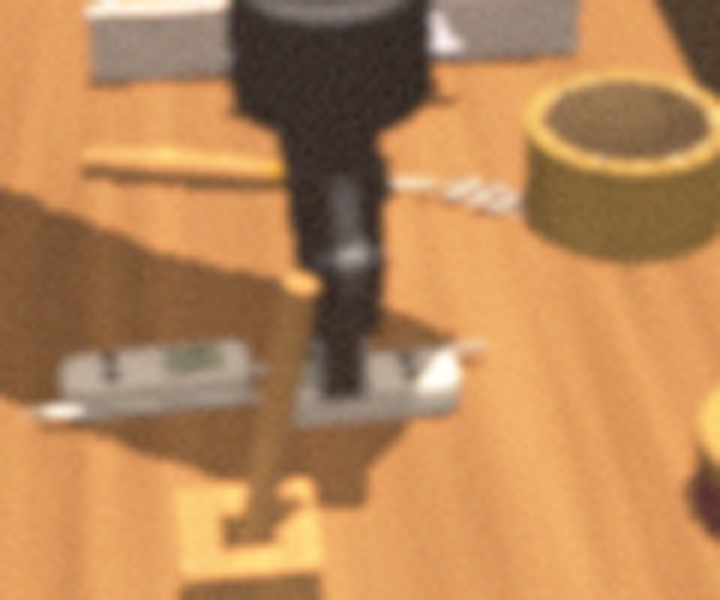

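Call:
step_arm(increments=[0,0,0,0,3,0,15,0,0,0,0,5,0,15,0,0,0,0,5,0,15,0,0,0,0,5,0,15,0,0,0,0,5,0,15,0,0,0,0,5,0,15,0,0,0,0,0,0,15])

```text
time: 28.08
ee_pos: [0.5036, -0.3481, 0.0162]
orientation: [[1.0, 0.018, 0.004], [0.018, -1.0, 0.001], [0.004, -0.001, -1.0]]
ft_force: [-1.3, 4.1, 13.2]
grip_width: 0.179
```

```bash
python3 -c "
from h import *
shot('side','s9');crop('s9',190,200,310,300,6,'c22');shot('top','t9');crop('t9',280,150,420,240,5,'c23')"
```

```text
(no output)
```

View pics/c22.png

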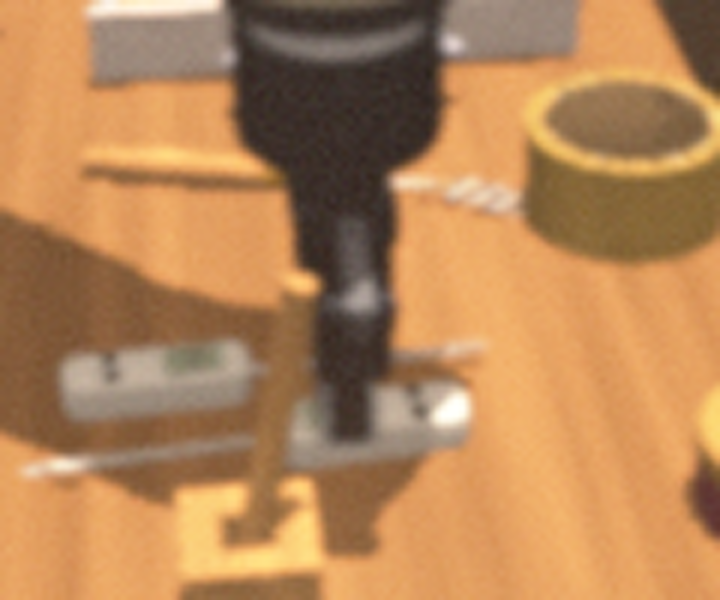

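View pics/c23.png

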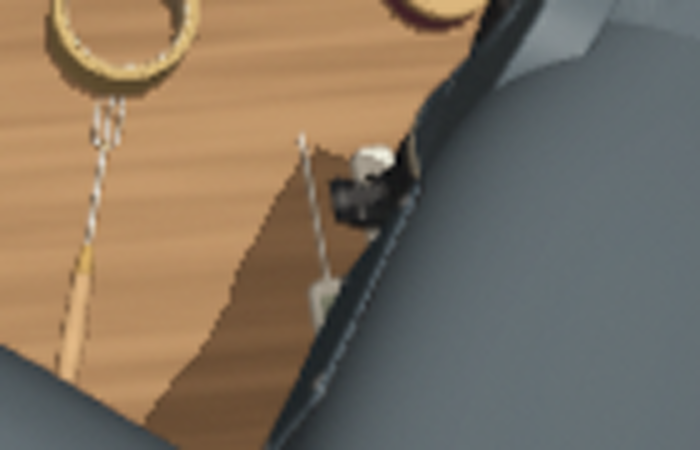

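Call:
step_arm(increments=[0,0,0,0,0,-20,15,0,0,0,0,0,-50,35,0,0,0,-40,0,-50,35,0,0,0,-50,50,-50,35,0,0,0,-50,50,0,35,0,0,0,0,0,0,35])

```text
time: 28.92
ee_pos: [0.3818, -0.4332, 0.1703]
orientation: [[1.0, 0.013, 0.003], [0.013, -1.0, -0.0], [0.003, 0.0, -1.0]]
ft_force: [-0.1, 0.8, 1.2]
grip_width: 0.414
```

```bash
cat >> h.py <<'E'
def cases(tag,x0,x1,y0=150,y1=245,z=.016):
    p=cv2.imread(f"pics/{tag}.png");h=cv2.cvtColor(p,cv2.COLOR_BGR2HSV)
    m=((h[...,1]<60)&(h[...,2]>120)).astype(np.uint8);m[:y0]=0;m[:,:x0]=0;m[:,x1:]=0;m[y1:]=0
    m=cv2.morphologyEx(m,cv2.MORPH_OPEN,np.ones((4,4),np.uint8));m=cv2.morphologyEx(m,cv2.MORPH_CLOSE,np.ones((5,5),np.uint8))
    n,l,st,ce=cv2.connectedComponentsWithStats(m)
    for k in range(1,n):
        ys,xs=np.where(l==k);P=np.array([plane("top",(x,y),z)[:2] for x,y in zip(xs,ys)])
        print(st[k],P.mean(0),cv2.minAreaRect(P.astype(np.float32)*1000))
E
python3 -c "
from h import *
shot('top','t10');crop('t10',300,150,400,240,7,'c24')
cases('t10',330,375)
print(env.get_state()['ee_pos'])"
```

```text
[352 180  12  24 192] [ 0.50771217 -0.34272352] ((509.0869445800781, -342.45574951171875), (75.9577407836914, 28.36918830871582), 4.884418964385986)
[343 206  11  24 201] [ 0.42799718 -0.30292588] ((428.23797607421875, -303.0614013671875), (75.17353820800781, 27.761205673217773), 2.4448904991149902)
[ 0.38312198 -0.4317675   0.16990405]
```

View pics/c24.png

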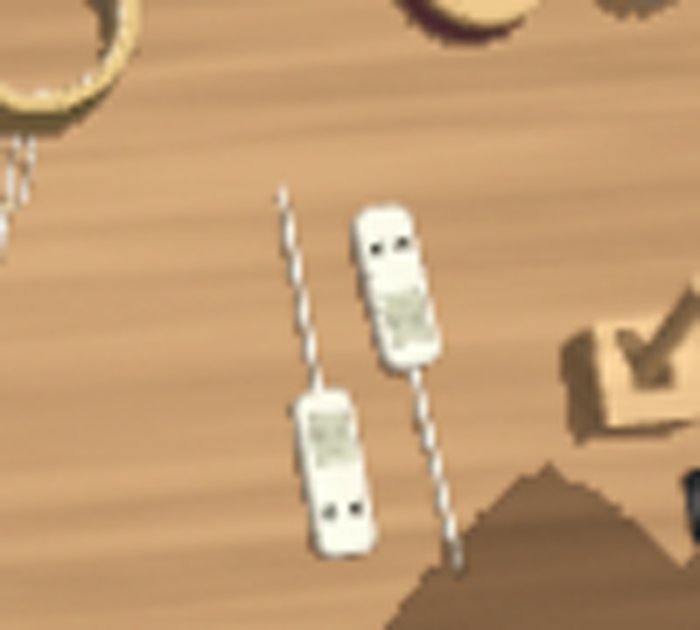

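Run:
```python
from h import *
g=lambda X,Y:(300+(X+.5)/7-.5,150+(Y+.5)/7-.5)
for n,t,c,p in(("A",(346,556),(325,390),(283,187)),("B",(383,204),(413,370),(458,571))):
    a=plane("top",g(*t),.012)[:2];b=plane("top",g(*c),.016)[:2];e=plane("top",g(*p),.008)[:2];d=e-a;L=np.linalg.norm(d);d/=L
    print(n,a,b,e,L,"mid",(a+e)/2,"grasp",(a+e)/2-.038*d,"ang",np.degrees(np.arctan2(d[1],d[0])))
```

```text
A [ 0.39243642 -0.30257137] [ 0.46766765 -0.3015578 ] [ 0.5648521  -0.29576851] 0.17254984054909112 mid [ 0.47864426 -0.29916994] grasp [ 0.44067381 -0.30066811] ang 2.2595012148565603
B [ 0.55227303 -0.33997187] [ 0.47354985 -0.3426421 ] [ 0.38190659 -0.35309586] 0.17087119754690294 mid [ 0.46708981 -0.34653386] grasp [ 0.50497756 -0.34361522] ang -175.5949830720385
```

Call:
step_arm(increments=[0,0,0,41,-29,0,38,0,0,0,41,-29,0,38,0,0,0,41.2,-29.4,0,38,0,0,-3.65,0,0,40,38,0,0,0,0,0,50,38,0,0,0,0,0,30,38,0,0,0,0,0,0,38,0,0,0,0,0,0,38])

```text
time: 29.98
ee_pos: [0.5072, -0.3406, 0.051]
orientation: [[0.997, 0.082, 0.003], [0.082, -0.997, 0.001], [0.003, -0.001, -1.0]]
ft_force: [0.9, 0.1, 0.5]
grip_width: 0.447
```

Call:
step_arm(increments=[0,0,0.3,-2.2,2.2,20,38,0,0,0,0,0,18,38,0,0,0,0,0,6,38,0,0,0,0,0,0,38,0,0,0,0,0,0,20,0,0,0,0,0,0,10,0,0,0,0,0,0,10,0,0,0,0,0,0,10])

```text
time: 30.98
ee_pos: [0.505, -0.3434, 0.0069]
orientation: [[0.997, 0.076, 0.004], [0.076, -0.997, 0.001], [0.004, -0.0, -1.0]]
ft_force: [-0.7, 1.1, 6.4]
grip_width: 0.282
```

Call:
step_arm(increments=[0,0,0,0,0,-15,5,0,0,0,0,0,-40,5,0,0,0,0,0,-60,5,0,0,0,0,-40,-40,5,0,0,0,0,-60,0,5,0,0,0,0,-60,0,5,0,0,0,0,-60,0,5,0,0,0,0,-50,0,5,0,0,0,0,-20,0,5,0,0,0,0,0,0,5])

```text
time: 32.22
ee_pos: [0.4822, -0.0529, 0.1622]
orientation: [[0.997, 0.078, 0.003], [0.078, -0.997, 0.002], [0.003, -0.001, -1.0]]
ft_force: [0.6, -0.5, -0.6]
grip_width: 0.281
```

```bash
python3 -c "
from h import *
shot('side','s11');crop('s11',150,100,350,300,3,'c25');print(env.get_state()['ee_pos'])"
```

```text
[ 0.48228516 -0.05387483  0.16202485]
```

View pics/c25.png

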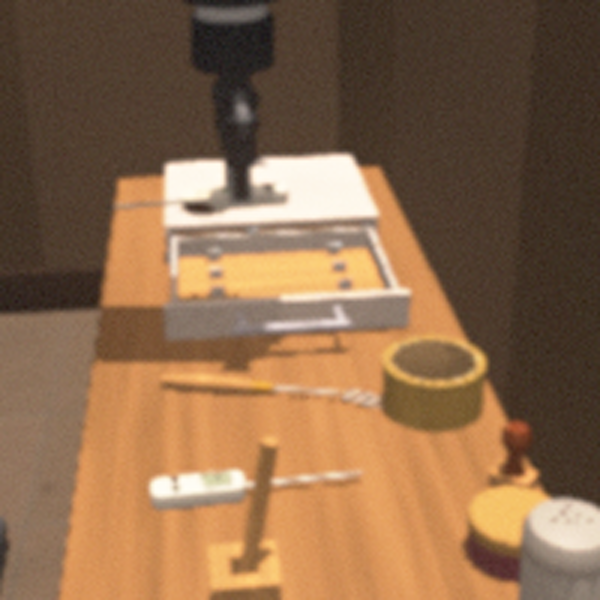

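Call:
step_arm(increments=[0,0,-10.3,0,0,0,5,0,0,-10.3,0,0,0,5,0,0,-10.3,0,0,0,5,0,0,-10.3,0,0,0,5,0,0,-10.3,0,0,0,5,0,0,-10.3,0,0,0,5,0,0,-10.3,0,0,0,5,0,0,-10.3,0,0,0,5,0,0,-10.3,0,0,0,5,0,0,-10.3,0,0,0,5,0,0,-10.3,0,0,0,5,0,0,-10.3,0,0,0,5])

```text
time: 33.78
ee_pos: [0.4822, -0.0553, 0.1614]
orientation: [[-0.618, 0.786, 0.002], [0.786, 0.618, 0.001], [-0.0, 0.003, -1.0]]
ft_force: [0.0, -0.4, 0.2]
grip_width: 0.281
```

Call:
step_arm(increments=[0,0,-10.3,0,0,0,5,0,0,-10.3,0,0,0,5,0,0,-10.3,0,0,0,5,0,0,-10.3,0,0,0,5,0,0,-10.3,0,0,0,5,0,0,-0.5,0,40,0,5,0,0,0,0,60,0,5,0,0,0,-6,50,0,5,0,0,0,0,18,0,5,0,0,0,0,0,0,5,0,0,0,0,0,0,5])

```text
time: 35.15
ee_pos: [0.4886, 0.1126, 0.1613]
orientation: [[-1.0, 0.002, 0.002], [0.002, 1.0, 0.001], [-0.002, 0.001, -1.0]]
ft_force: [-1.1, -0.8, 0.0]
grip_width: 0.281
```

Call:
step_arm(increments=[0,0,0,0,2.4,40,5,0,0,0,0,0,50,5,0,0,0,0,0,25,5,0,0,0,0,0,0,5])

```text
time: 35.65
ee_pos: [0.4875, 0.115, 0.045]
orientation: [[-1.0, 0.003, -0.001], [0.003, 1.0, 0.001], [0.001, 0.001, -1.0]]
ft_force: [-0.0, -1.0, -0.5]
grip_width: 0.282
```

```bash
python3 -c "
from h import *
shot('side','s12');crop('s12',180,130,300,230,6,'c26');print(env.get_state()['ee_pos'])"
```

```text
[0.48853653 0.11546577 0.04642018]
```

View pics/c26.png

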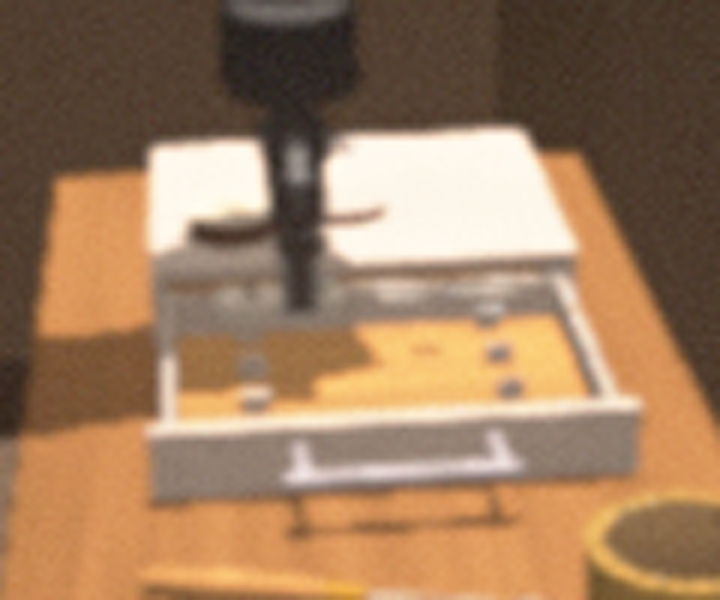

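Call:
step_arm(increments=[0,0,0,0,0,12,5,0,0,0,0,0,9,5,0,0,0,0,0,6,5,0,0,0,0,0,0,5])

```text
time: 36.2
ee_pos: [0.4884, 0.1166, 0.0188]
orientation: [[-1.0, 0.001, 0.001], [0.001, 1.0, 0.002], [-0.001, 0.002, -1.0]]
ft_force: [0.2, -0.2, 0.1]
grip_width: 0.284
```

Call:
step_arm(increments=[0,0,0,0,0,0,30,0,0,0,0,0,0,34,0,0,0,0,0,0,34,0,0,0,0,0,-30,34,0,0,0,0,0,-50,34,0,0,-2.3,8,-30,-50,38,0,0,0,8,-60,0,38,0,0,0,8,-60,0,38,0,0,0,8,-60,0,38,0,0,0,0,-60,0,38,0,0,0,0,-60,0,38,0,0,0,0,-60,0,38])

```text
time: 37.7
ee_pos: [0.4704, -0.2764, 0.1488]
orientation: [[-0.999, -0.039, 0.002], [-0.039, 0.999, 0.001], [-0.002, 0.001, -1.0]]
ft_force: [1.9, 0.7, -0.0]
grip_width: 0.447
```

```bash
python3 -c "
from h import *
shot('side','s13');shot('top','t13');crop('s13',150,120,350,320,3,'c27');crop('t13',120,130,360,250,3.3,'c28');print(env.get_state()['ee_pos'])"
```

```text
[ 0.47023423 -0.27913431  0.14817744]
```

View pics/c27.png

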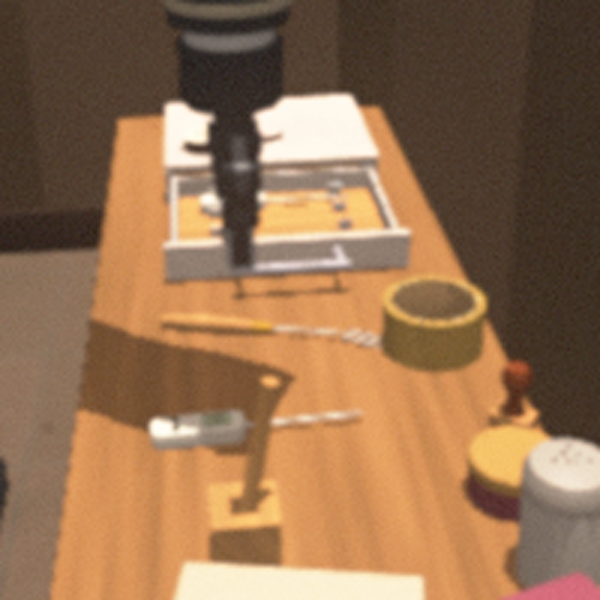

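View pics/c28.png

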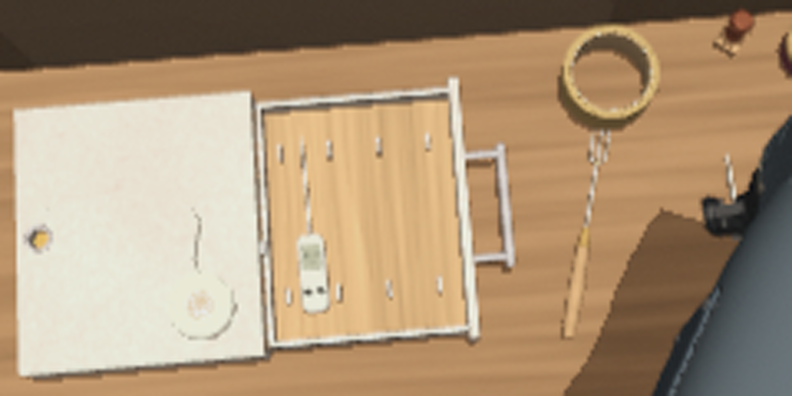

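Call:
step_arm(increments=[0,0,0,30.3,-20.2,20,38,0,0,0,0,0,50,38,0,0,0,0,0,30,38,0,0,0,0,0,0,38,0,0,0,0,0,0,38])

```text
time: 38.42
ee_pos: [0.442, -0.2956, 0.0497]
orientation: [[-0.999, -0.04, 0.003], [-0.04, 0.999, 0.001], [-0.003, 0.001, -1.0]]
ft_force: [0.9, -0.3, -0.2]
grip_width: 0.445
```

Call:
step_arm(increments=[0,0,0,1.5,-4.8,20,38,0,0,0,0,0,18,38,0,0,0,0,0,5,38,0,0,0,0,0,0,38,0,0,0,0,0,0,20,0,0,0,0,0,0,10,0,0,0,0,0,0,5,0,0,0,0,0,0,5])

```text
time: 39.42
ee_pos: [0.4408, -0.3006, 0.0068]
orientation: [[-0.999, -0.039, 0.003], [-0.039, 0.999, 0.001], [-0.003, 0.001, -1.0]]
ft_force: [-1.1, 2.9, 8.6]
grip_width: 0.283
```

Call:
step_arm(increments=[0,0,0,0,0,-15,5,0,0,0,0,0,-45,5,0,0,0,0,0,-50,5,0,0,2.2,0,30,-20,5,0,0,0,-10,60,0,5,0,0,0,-10,60,0,5,0,0,0,-10,60,0,5,0,0,0,-10,60,0,5,0,0,0,-7,60,0,5,0,0,0,0,38,0,5,0,0,0,0,0,0,5,0,0,0,0,0,0,5])

```text
time: 40.92
ee_pos: [0.4855, 0.0673, 0.1369]
orientation: [[-1.0, -0.001, 0.003], [-0.001, 1.0, 0.002], [-0.003, 0.002, -1.0]]
ft_force: [-0.3, -0.5, -0.3]
grip_width: 0.281
```

Call:
step_arm(increments=[0,0,0,-3,0.3,40,5,0,0,0,0,0,40,5,0,0,0,0,0,15,5,0,0,0,0,0,12,5,0,0,0,0,0,7,5,0,0,0,0,0,3,5,0,0,0,0,0,0,5])

```text
time: 41.8
ee_pos: [0.4889, 0.0681, 0.0195]
orientation: [[-1.0, -0.001, 0.002], [-0.001, 1.0, 0.002], [-0.002, 0.002, -1.0]]
ft_force: [0.3, 0.1, -1.1]
grip_width: 0.284
```

Call:
step_arm(increments=[0,0,0,0,0,0,28,0,0,0,0,0,0,32,0,0,0,0,0,0,32,0,0,0,0,0,-30,32,0,0,0,0,0,-50,32,0,0,0,0,0,-30,32,0,0,0,7,-50,0,32,0,0,0,7,-50,0,32,0,0,0,7,-50,0,32,0,0,0,6,-56,0,32,0,0,7.2,0,0,20,32,0,0,7.2,0,0,40,32])

```text
time: 43.3
ee_pos: [0.4627, -0.1393, 0.0691]
orientation: [[-0.967, 0.253, 0.005], [0.253, 0.967, 0.001], [-0.004, 0.002, -1.0]]
ft_force: [0.4, -0.5, -0.7]
grip_width: 0.376
```

Call:
step_arm(increments=[0,0,0,0,0,0,32,0,0,0,0,0,0,32])

```text
time: 43.55
ee_pos: [0.4622, -0.138, 0.0699]
orientation: [[-0.97, 0.245, 0.002], [0.245, 0.97, 0.002], [-0.002, 0.002, -1.0]]
ft_force: [1.1, 0.2, 0.7]
grip_width: 0.373
```

Call:
step_arm(increments=[0,0,0,0,0,30,32,0,0,0,0,0,25,32,0,0,0,0,0,7,32,0,0,0,0,0,0,32,0,0,0,0,0,0,15,0,0,0,0,0,0,5,0,0,0,0,0,0,0,0,0,0,0,0,0,0])

```text
time: 44.55
ee_pos: [0.4626, -0.1382, 0.0079]
orientation: [[-0.969, 0.248, 0.004], [0.248, 0.969, 0.001], [-0.003, 0.002, -1.0]]
ft_force: [-0.8, 0.6, 9.4]
grip_width: 0.118
```

Call:
step_arm(increments=[0,0,0,0,0,0,25,0,0,0,0,0,0,30,0,0,0,0,0,2.5,30,0,0,0,0,0,2.5,30,0,0,0,0,0,0,15,0,0,0,0,0,0,5,0,0,0,0,0,0,0,0,0,0,0,0,0,0])

```text
time: 45.55
ee_pos: [0.4617, -0.1379, 0.0017]
orientation: [[-0.969, 0.248, 0.002], [0.248, 0.969, 0.002], [-0.001, 0.002, -1.0]]
ft_force: [-1.8, -0.7, 1.0]
grip_width: 0.139
```

```bash
python3 -c "
from h import *
shot('side','s14');crop('s14',170,180,310,280,5,'c29')"
```

```text
(no output)
```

View pics/c29.png

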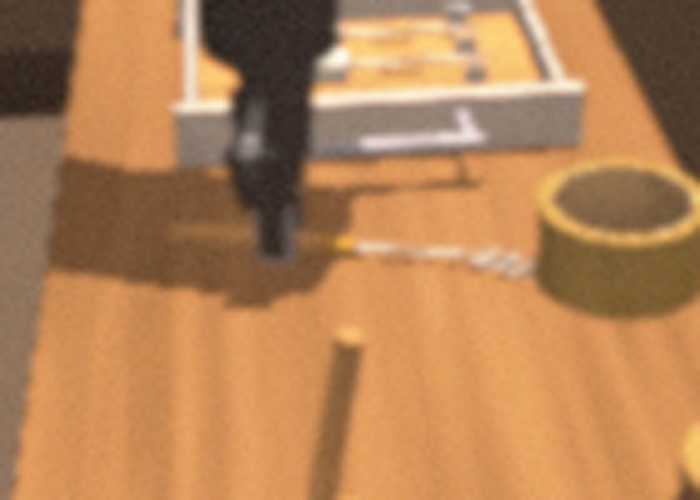

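Call:
step_arm(increments=[0,0,0,0,0,-15,0,0,0,0,0,0,-45,0,0,0,0,0,0,-60,0,0,0,-7.2,0,0,0,0,0,0,-7.0,0,0,0,0,0,0,0,-9,52,0,0,0,0,0,-9,52,0,0,0,0,0,-9,53,0,0,0,0,0,0,0,0,0,0,0,0,0,0,0,0])

```text
time: 46.85
ee_pos: [0.4891, 0.0187, 0.1228]
orientation: [[-1.0, 0.002, 0.002], [0.002, 1.0, 0.002], [-0.002, 0.002, -1.0]]
ft_force: [-0.2, -0.1, 0.0]
grip_width: 0.136
```

```bash
python3 -c "
from h import *
shot('side','s15');shot('top','t15');crop('s15',170,100,310,220,5,'c30');crop('t15',160,120,300,250,5,'c31');s=env.get_state();print(s['ee_pos'],s['orientation'])"
```

```text
[0.48894582 0.01793956 0.12247104] [[-0.99999084  0.00374573  0.00207274]
 [ 0.00374906  0.99999169  0.00160371]
 [-0.00206672  0.00161146 -0.99999657]]
```

View pics/c30.png

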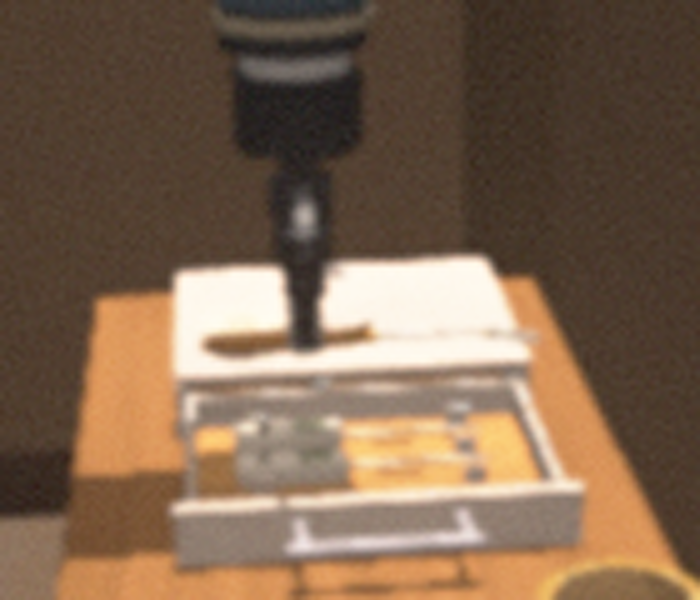

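View pics/c31.png

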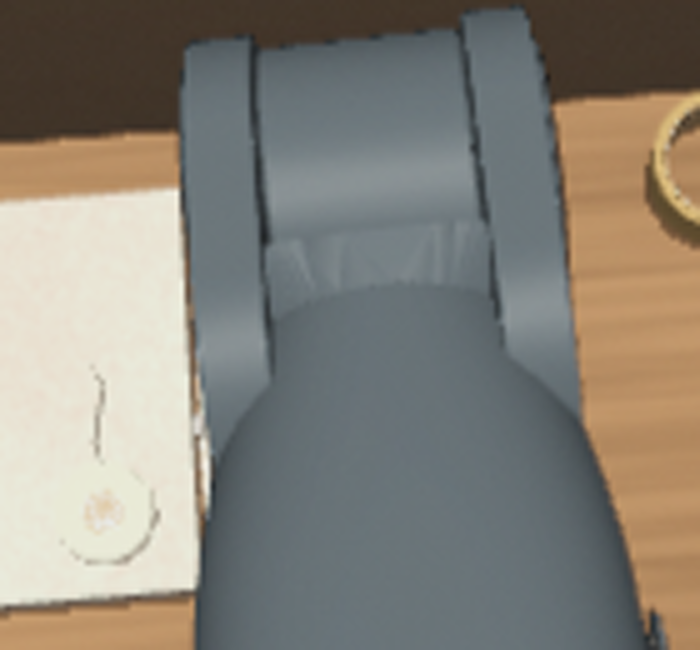

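Call:
step_arm(increments=[0,0,0,0,1.5,40,0,0,0,0,0,0,30,0,0,0,0,0,0,15,0,0,0,0,0,0,10,0,0,0,0,0,0,8,0,0,0,0,0,0,4,0,0,0,0,0,0,0,0])

```text
time: 47.82
ee_pos: [0.4893, 0.0205, 0.0152]
orientation: [[-1.0, 0.003, 0.002], [0.003, 1.0, 0.002], [-0.002, 0.002, -1.0]]
ft_force: [-0.1, 0.1, -0.2]
grip_width: 0.136
```

Call:
step_arm(increments=[0,0,0,0,0,1,18,0,0,0,0,0,0,26,0,0,0,0,0,0,30,0,0,0,0,0,-30,30,0,0,0,0,0,-50,30,0,0,0,0,-40,-50,30,0,0,0,0,-60,0,30,0,0,0,0,-60,0,30,0,0,0,0,-60,0,30,0,0,0,0,-60,0,30,0,0,0,0,-30,0,30])

```text
time: 49.2
ee_pos: [0.4876, -0.2917, 0.1422]
orientation: [[-1.0, 0.005, 0.002], [0.005, 1.0, 0.001], [-0.002, 0.001, -1.0]]
ft_force: [-0.0, 0.4, -0.4]
grip_width: 0.352
```

```bash
python3 -c "
from h import *
shot('side','s16');shot('top','t16');crop('s16',170,140,330,330,3,'c32');crop('t16',170,130,290,250,5,'c33');s=env.get_state();print(s['ee_pos'])"
```

```text
[ 0.48770843 -0.29163342  0.14199309]
```

View pics/c32.png

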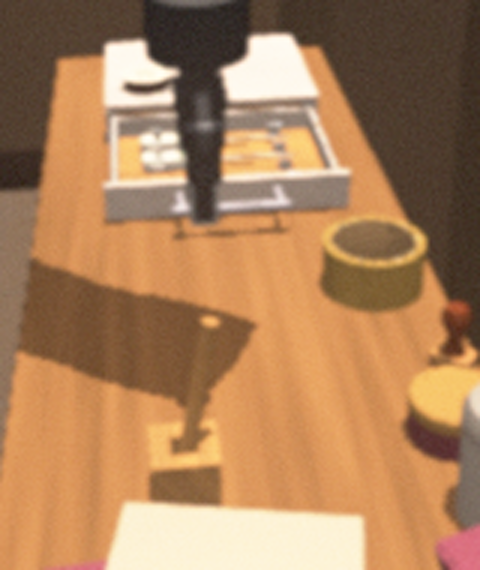

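View pics/c33.png

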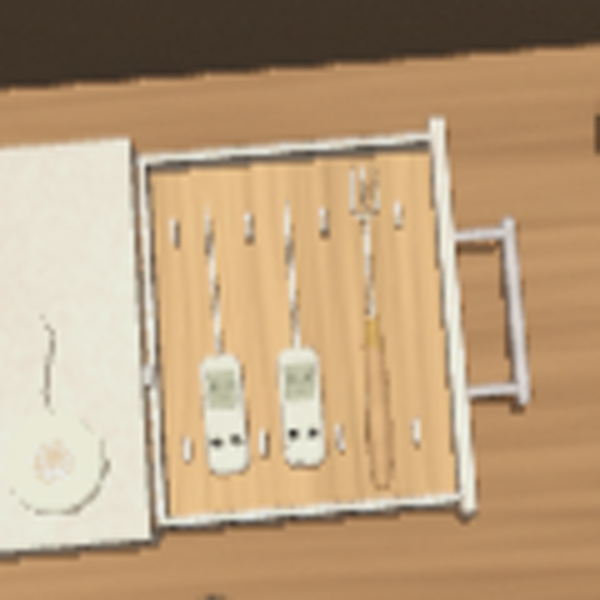

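Call:
step_arm(increments=[0,0,0,-13,55,0,30,0,0,0,-13,55,0,30,0,0,0,-13,55,0,30,0,0,0,0,55,0,30,0,0,0,0,0,30,30,0,0,0,0,0,30,30,0,0,0,0,0,0,30,0,0,0,0,0,0,30])

```text
time: 50.3
ee_pos: [0.5282, -0.0686, 0.0839]
orientation: [[-1.0, 0.003, 0.003], [0.003, 1.0, 0.002], [-0.003, 0.002, -1.0]]
ft_force: [0.1, 0.7, 0.1]
grip_width: 0.348
```

Run:
```python
from h import *
f=lambda X,Y:(170+(X+.5)/5-.5,130+(Y+.5)/5-.5)
print(plane("top",f(510,222),.033),plane("top",f(524,402),.033))
```

```text
[ 0.58440529 -0.07395192  0.033     ] [ 0.46865473 -0.07262516  0.033     ]
```

Call:
step_arm(increments=[0,0,0,0,-4,20,30,0,0,0,0,0,30,30,0,0,0,0,0,15,30,0,0,0,0,0,5,30,0,0,0,0,0,0,30,0,0,0,0,0,0,15,0,0,0,0,0,0,5,0,0,0,0,0,0,0,0,0,0,0,0,0,0])

```text
time: 51.42
ee_pos: [0.5286, -0.0719, 0.0136]
orientation: [[-1.0, 0.002, 0.003], [0.002, 1.0, 0.003], [-0.003, 0.003, -1.0]]
ft_force: [-1.2, 6.7, 6.3]
grip_width: 0.083
```

Now push the drawer in, gently.

Call:
step_arm(increments=[0,0,0,0,5,0,0,0,0,0,0,9,0,0,0,0,0,0,14,0,0,0,0,0,0,16,0,0,0,0,0,0,16,0,0,0,0,0,0,16,0,0,0,0,0,0,16,0,0,0,0,0,0,16,0,0,0,0,0,0,14,0,0,0,0,0,0,12,0,0,0,0,0,0,6,0,0,0,0,0,0,0,0,0])

```text
time: 52.92
ee_pos: [0.5282, 0.0676, 0.0137]
orientation: [[-1.0, 0.002, 0.002], [0.002, 1.0, 0.002], [-0.002, 0.002, -1.0]]
ft_force: [-4.8, -0.9, 6.9]
grip_width: 0.077
```

Call:
step_arm(increments=[0,0,0,0,6,0,0,0,0,0,0,9,0,0,0,0,0,0,9,0,0,0,0,0,0,9,0,0,0,0,0,0,7,0,0,0,0,0,0,5,0,0,0,0,0,0,4,0,0,0,0,0,0,3,0,0,0,0,0,0,0,0,0])

```text
time: 54.05
ee_pos: [0.5281, 0.1192, 0.0137]
orientation: [[-1.0, 0.003, 0.001], [0.003, 1.0, 0.001], [-0.001, 0.001, -1.0]]
ft_force: [-6.4, -2.7, 7.1]
grip_width: 0.078
```

Call:
step_arm(increments=[0,0,0,0,1.5,0,0,0,0,0,0,1.5,0,0,0,0,0,0,0,0,0])

```text
time: 54.42
ee_pos: [0.528, 0.1218, 0.0137]
orientation: [[-1.0, 0.003, 0.001], [0.003, 1.0, 0.001], [-0.001, 0.001, -1.0]]
ft_force: [-6.5, -4.6, 7.1]
grip_width: 0.083
```

Call:
step_arm(increments=[0,0,0,0,1.5,0,0,0,0,0,0,1,0,0,0,0,0,0,0,0,0])

```text
time: 54.8
ee_pos: [0.5281, 0.1232, 0.0137]
orientation: [[-1.0, 0.004, 0.001], [0.004, 1.0, -0.001], [-0.001, -0.001, -1.0]]
ft_force: [-5.8, -12.1, 9.0]
grip_width: 0.082
```

Call:
step_arm(increments=[0,0,0,0,1.5,0,0,0,0,0,0,0,0,0,0,0,0,0,-3,0,0,0,0,0,0,0,0,15,0,0,0,0,0,0,25,0,0,0,0,0,0,28,0,0,0,0,0,-20,28,0,0,0,0,0,-50,28,0,0,0,0,-40,-60,28,0,0,0,0,-60,0,28,0,0,0,0,-60,0,28,0,0,0,0,-60,0,28])

```text
time: 56.3
ee_pos: [0.5277, -0.0932, 0.1351]
orientation: [[-1.0, 0.002, 0.003], [0.002, 1.0, 0.002], [-0.003, 0.002, -1.0]]
ft_force: [0.9, 0.9, -0.1]
grip_width: 0.329
```

Call:
step_arm(increments=[0,0,0,40,-50,0,28,0,0,0,40,-50,0,28,0,0,0,40,0,0,28,0,0,0,0,0,0,28])

```text
time: 56.8
ee_pos: [0.4073, -0.1892, 0.1345]
orientation: [[-1.0, 0.005, 0.001], [0.005, 1.0, 0.002], [-0.001, 0.002, -1.0]]
ft_force: [0.5, 0.3, 1.1]
grip_width: 0.329
```

```bash
python3 -c "
from h import *
shot('side','s17');shot('top','t17');crop('s17',150,140,330,330,3,'c34');crop('t17',100,120,420,250,2.4,'c35');crop('t17',380,180,420,230,14,'c36');crop('s17',190,220,280,330,6,'c37');crop('t17',180,140,230,240,6,'c38');s=env.get_state();print(s['ee_pos'])"
```

```text
[ 0.40971724 -0.18897288  0.1347104 ]
```

View pics/c34.png

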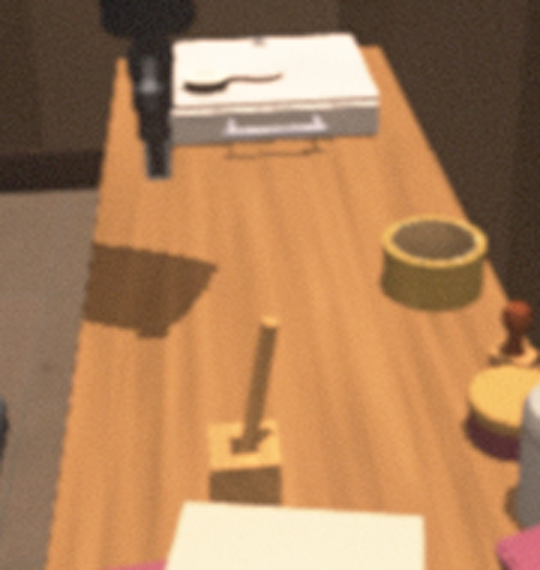

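View pics/c35.png

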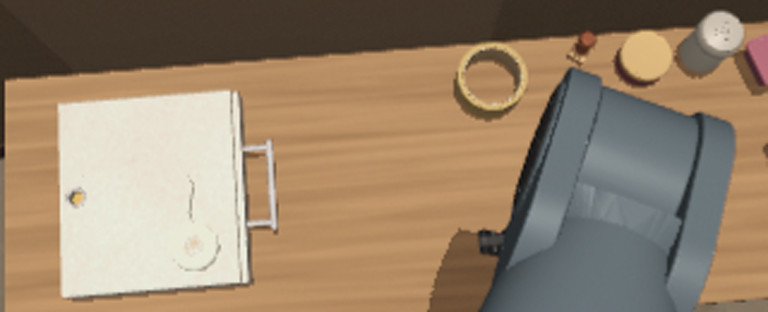

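View pics/c36.png

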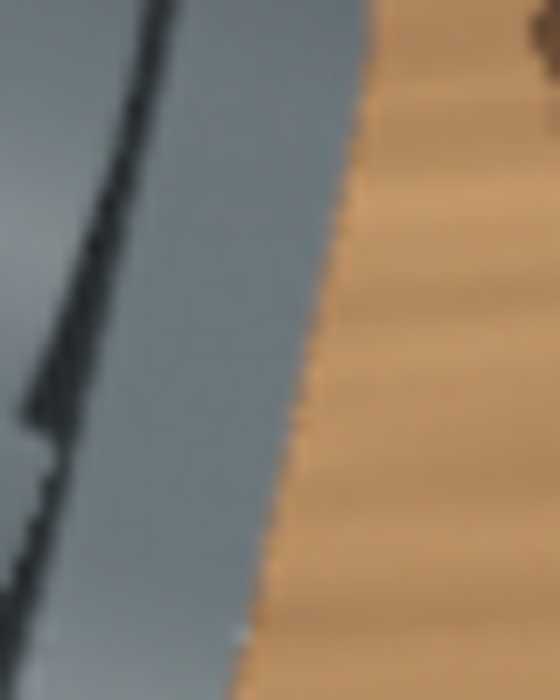

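View pics/c37.png

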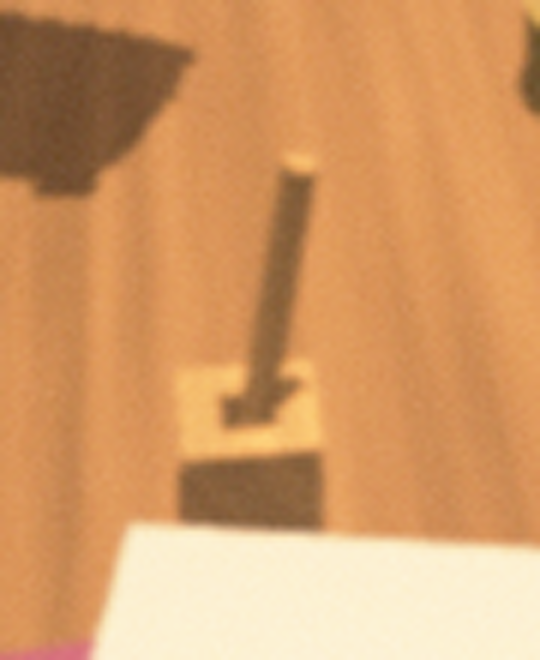

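View pics/c38.png

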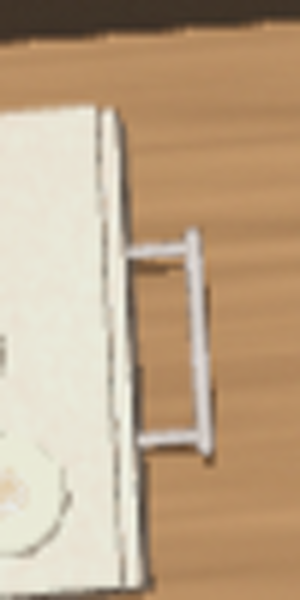

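Call:
step_arm(increments=[0,0,0,0,30,-40,28,0,0,0,0,60,-40,28,0,0,0,0,60,0,28,0,0,0,0,0,0,28])

```text
time: 57.4
ee_pos: [0.4107, -0.0431, 0.2098]
orientation: [[-1.0, -0.004, 0.003], [-0.004, 1.0, 0.002], [-0.003, 0.002, -1.0]]
ft_force: [0.4, -0.7, 1.2]
grip_width: 0.328
```

```bash
python3 -c "
from h import *
shot('side','s18');shot('top','t18');crop('t18',370,180,420,230,12,'c39');crop('s18',200,220,280,330,6,'c40');crop('t18',90,120,440,250,2.2,'c41')"
```

```text
(no output)
```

View pics/c39.png

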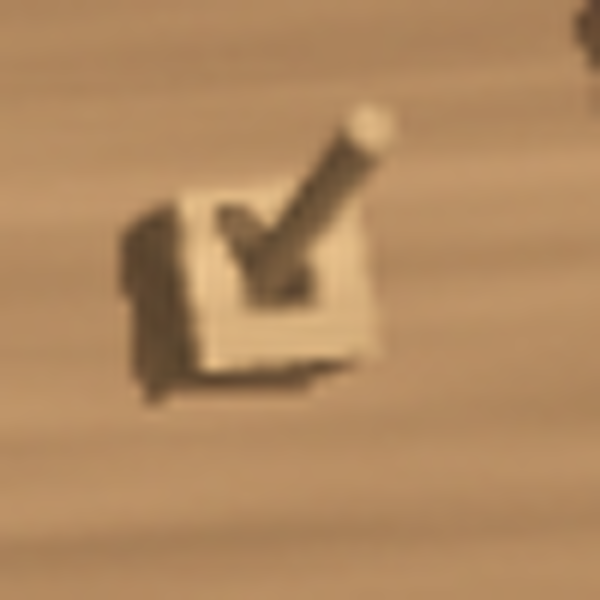

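View pics/c40.png

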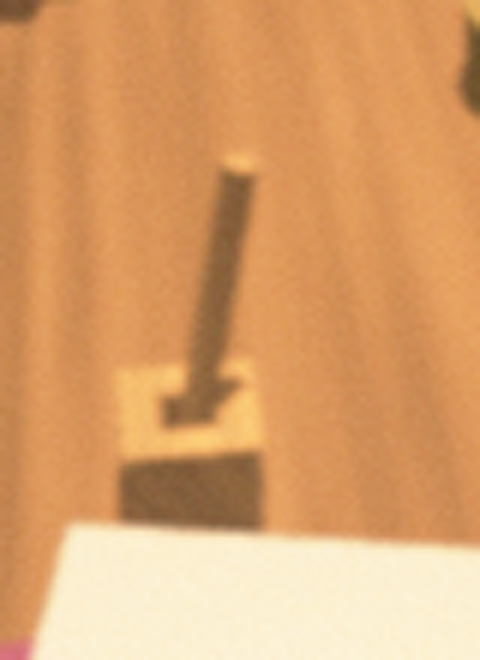

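View pics/c41.png

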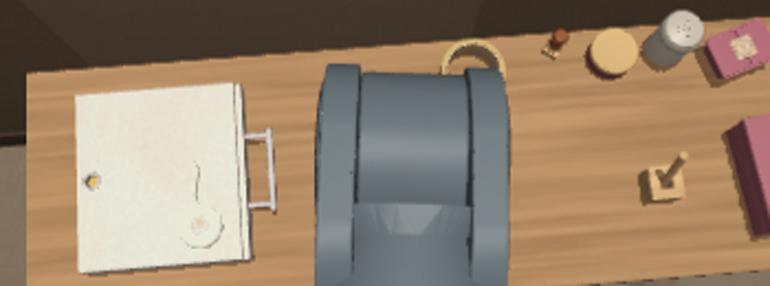

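Run:
```python
from h import *
t=lambda X,Y:(370+(X+.5)/12-.5,180+(Y+.5)/12-.5)
s=lambda X,Y:(200+(X+.5)/6-.5,220+(Y+.5)/6-.5)
p,e=tri(t(371,127),s(239,162));print(p,e)
# axis entry: dowel axis crossing block top plane
B=[plane("top",t(*q),.045)[:2] for q in((180,190),(355,170),(378,355),(203,372))];c=np.mean(B,0);print("block",c)
a=plane("top",t(270,262),.045);a2=plane("side",s(204,390),.045);print("entry",a,a2)
for q in(a,a2):
    d=p-q;d/=np.linalg.norm(d);low=p-.13*d;print("low",low,"tilt",np.arccos(d[2]),"off",np.hypot(*(low[:2]-[.461,-.4405])))
```

```text
[ 0.48152735 -0.43554957  0.13978111] 0.0001943641795710394
block [ 0.46156601 -0.44147452]
entry [ 0.46420311 -0.43949921  0.045     ] [ 0.46760367 -0.4300046   0.045     ]
low [ 0.45817261 -0.44087406  0.01200707] tilt 0.1853204277341792 off 0.0028520221882688697
low [ 0.46266425 -0.42803753  0.01137647] tilt 0.15682567215328796 off 0.012573104937157924
```

```bash
python3 -c "
from h import *
s=env.get_state();print(s['time'],s['qvel'].round(3));print(env.close_job())"
```

```text
57.5 [-0.046  0.006 -0.005 -0.001 -0.003 -0.005]
the job is handed in; nothing more can be done
None
```

The job is handed in at 57.5 s. The catch was pushed in with the dowel, the drawer pulled out to its stop, both thermometers and the fork laid in, and the drawer pushed shut.

**Drawer and tools**
- The last view before closing showed one tool centred in each channel, prongs and probes away from the robot.
- After I let go, the handle sat at the same pixels as at the start, so the drawer should be latched. I could not see the tools once it was shut.

**Dowel**
- It is back in its block, but it leans about 0.19 rad; the limit is 0.35. The gripper's body appears to have nudged it while I was checking finger height nearby.
- I put its lower end about 33 mm deep and about 3 mm off centre. The side view alone gave 13 mm off centre, but that view is unreliable for this. I left the dowel as it was.

**Other things**
- One thermometer was knocked against the other during the run. My first shallow grasp slipped onto the top of its case, so I dragged it clear and picked it up again.
- The ribbon roll and tin looked unmoved in the final pictures.
- At hand-in the arm was clear of everything.

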